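# Blow the dust out of salvaged heat sinks in the air pot

## Robot

A 6-joint arm with a two-finger parallel gripper is mounted at the origin on a cart in front of the work surface, level with it; the furniture and walls round the work are solid. World frame = base frame: x ahead of the robot, y to its left, z up, the work surface at z = 0. Lengths are in m, angles in rad, forces in N, time in s.
With the tool pointing down it reaches from about 0.35 to 0.85 m from the base axis. Payload 8.1 kg.
Tool frame: the origin (TCP) lies on the mounting face of the last link; the fingertips stand 173 mm ahead of it and the grasp point (between the pads) lies 155 mm ahead of it; z points along the fingers, y is the line along which they close (so a half turn about z gives the same grasp; the last joint's range is limited). The gripper opens to 85 mm and grips with 20 to 120 N. Pads are 22 mm wide; open, the fingers measure 114 mm over their backs; the gripper's body (76 mm by 85 mm) begins 54 mm behind the grasp point. The pads swing forward as they close: fully open they stand 13 mm farther back than shut.
Start: joints at [-1.435, 0.13, 1.488, -0, 1.523, -0.085], TCP at [0.131, -0.585, 0.405] pointing down, gripper open.
Joint ranges: [-2.96, 2.96], [-0.89, 2.26], [0.02, 2.5], [-1.34, 4.48], [0, 2.73], [-2.66, 2.66]. Speed limits (rad/s): [2.39, 2.39, 2.79, 3.14, 3.14, 3.14].

## Interface

Orientations are given as a unit quaternion [w, x, y, z].
In Python, from workcell import robot, cams gives the robot as it stands.
- The arm moves only by the shell command python3 -m pendant 'ROWS' [FORCE]. ROWS is text: rows parted by semicolons, each of 5 numbers parted by spaces: the shift along the tool's x, y, z normalised to -1 to 1, where 1 is 2 cm, then the turn about the tool's z normalised to -1 to 1, where 1 is 4 degrees, then the closure, from -1 (fully open) to 1 (shut). In form: x y z roll grip; .... A call has 1 to 5 rows; each row shifts and turns the commanded pose from where the row before left it, along the tool's axes as they then stand; what a row does not reach is not made up. A row lasts 1/12 s, in which the tool goes at most 41.7 mm and 7.16 degrees, less where a joint would pass 70% of its speed; a pose out of reach is approached as far as the arm can. A call with a number of a shift or a turn outside -1 to 1 is refused whole. A call with a gripper value outside its range is refused whole. The fingers move at their own pace and stop on an object; FORCE is the grip in N (left out, the last holds). Time passes only in rows, so rows that do not move let the fingers close. It gives the time, the measured TCP pose, the force, the opening and the grip force at its end, in the units of the state.
- robot.observe(): the state, without advancing time (a new reading comes with each control period).
- cams.get_image(name): name is "scene" or "top" or "wrist"; returns a dict with "image" (480x640x3 uint8, blue, green, red), "depth" (480x640 float32, m along the optical axis (not along the pixel's ray), 0 where there is no reading), "intrinsics" (3x3 intrinsics, pixels), "R" (3x3) and "t" (3): a world point X has camera coordinates R X + t; the wrist camera has in their place "T_tool_cam" (4x4, takes a point from camera to tool coordinates, whose origin is the TCP and whose axes are the flange's). Camera axes: x right, y down, z forward; pixel columns grow to the right and rows downward; lengths in m; the calibration is good to about 2 mm. The wrist camera is an equidistant fisheye: a pixel r from the principal point sees the ray r / f radians off the axis. A picture is of the moment at which its call begins: read the wrist's pose just before it.
- robot.finish_job(): hands the job in; it is judged then, once.
Trained networks look in a picture, given as the dict that the camera call returned (one of the last four; its "shot" number tells which), for a name from the list of things; names that differ only in an ending like _2 or _b are one class to them, and where a whole thing is asked for, a point or a joint stands for the part that bears it (a point fixed in the world has none). Each returns a list of dicts, best first, with "conf" (0 to 1); they miss things now and then, are a little off and sometimes report something else, mostly with a low value. They report only what shows in the picture. A call takes as long as a camera call. They do not tell look-alikes from the thing itself.
- cams.regions_of(query, picture): "region" (480x640 bool, what is visible of it).
- cams.spot_point(query, picture): "position" ([x, y, z] in m, in world coordinates, good to about 4 mm: a listed point, or the origin of a listed thing).
The state is a dict: "time": time; "joints": joint angles; "joint_vel": joint speeds; "joint_torque": joint torques, N m; "ee_pos": TCP position; "tcp_rot": TCP orientation; "ft_force": force on the tool from outside, world axes, zero at the start; "moment": the same for the moment, N m; "width": opening from 0.0 (shut) to 1.0 (fully open); "gripper_force": force on a finger pad.
Only numpy, scipy, OpenCV 4.12 (cv2) and the standard library are available. Lean on these libraries where they do the work, as an engineer would, in place of code of your own. Each camera call takes 0.05 s, during which the arm holds its last target. There are 200 camera calls.

## Task

Blow the dust out of the salvaged heat sinks: put every heat sink that lies on the bench into the wire basket on the plywood board, then lift the basket by its bail handle down into the deep air pot and close the pot with its lid. With the lid on, press the palm valve's black head right down to its stop and hold it there for about a second; then take the lid off, lift the basket by its bail back onto the board with the heat sinks still in it, and put the lid back on the empty pot. Set the basket and lid down rather than dropping them, keep the basket level enough to spill nothing, never press the valve while the pot is open, and leave the water bottle and glue bottle where they stand.

Things in the scene. Friction and masses are not known exactly. Their poses are not given: they have to be found in the camera images.
- heat_sink_1_centre (a point): Dusty finned metal heat sink, 45 (its x) x 50 (its y) x 28 mm, 0.06 to 0.13 kg, lying base down on the bench with its upright fins on top; the point is its centre, 14 mm above its underside. The fins run along its y, so its x sides are the flat outer fins, and both pairs of sides can be gripped. One to three heat sinks are present; an absent one is given as None.
- heat_sink_2_centre (a point): A second heat sink exactly like the first, or None if absent.
- heat_sink_3_centre (a point): A third heat sink exactly like the first, or None if absent.
- basket: Steel wire basket, open on top, outside 116 (its x) x 184 (its y) x 50 mm high, inside 108 x 176 mm, floor 3 mm thick, 0.5 kg; origin at the centre of its underside, z up. It starts on the board with its bail folded down towards its +x side.
- basket_floor (a point): Centre of the basket's inner floor, 3 mm above its underside.
- bail (a joint): Angle of the basket's wire bail handle about its pivots (on the basket's y axis line, 46 mm above its underside): 0 = folded level out past the basket's +x wall, 1.571 = upright over the basket, 3.14 = folded to -x. A stiff hinge (0.05 N m): the bail stays where it is left. Bail arms run 98 mm either side of the basket's centre.
- bail_grip (a point): Centre of the bail's round black grip sleeve, 11 mm in diameter and 80 mm long, lying along the basket's y, 90 mm from the pivot line (so 136 mm above the basket's underside when upright; 26 mm clear of the basket's wall when folded).
- board: Fixed plywood setting-down board, 170 (its x) x 250 (its y) x 9 mm; origin at the centre of its underside.
- board_top (a point): Centre of the board's top face.
- pot: Fixed air blow-off pot: a deep open aluminium box, inside 140 (its x) x 232 (its y) mm, walls 5 mm, rim 165 mm above the bench, inner floor 6 mm above the bench; origin at the centre of its underside. On its -y side stands a grey pedestal, 56 mm square and 122 mm high, carrying the palm valve. The basket fits in upright with its long side along the pot's, 12 mm clear all round, and then its raised bail is 17 mm below the rim.
- pot_mouth (a point): Centre of the pot's mouth, at rim height; axes as the pot.
- pot_floor (a point): Centre of the pot's inner floor; axes as the pot.
- valve (a joint): Travel of the palm valve's plunger: 0 = up, 0.016 = fully down at its stop; it springs back when let go. Needs about 3 N to start and about 9 N at the stop.
- valve_top (a point): Top of the palm valve's black mushroom head (44 mm in diameter, 178 mm above the bench when up), 171 mm from the pot's centre towards the pot's -y; pressed straight down.
- lid: Loose flat aluminium lid of the pot, 154 (its x) x 246 (its y) mm, 0.35 kg, sheet 4 mm thick with a locating frame of 10 mm wire below it that drops inside the pot's rim with 5 mm play all round; origin at the centre of the frame's underside. It starts lying on the bench, on its frame, in front of the pot.
- lid_handle (a point): Middle of the bar of the lid's loop handle: round, 10 mm in diameter, 100 mm long along the lid's y, 54 mm above the frame's underside, 40 mm above the sheet (34 mm of open height under the bar). With the lid on the pot it is 44 mm above the rim.
- water_bottle_2: Loose water bottle, 65 mm in diameter and 209 mm tall, standing behind the pot; a bystander. Origin at the centre of its underside.
- glue_bottle_2: Loose white glue bottle with a red cap, 43 mm in diameter and 112 mm tall, standing left of the board; a bystander. Origin at the centre of its underside.
Not all that is in view belongs to the job. Leave any purple look-alike of the part that bears heat_sink_2_centre alone.

How it is judged:
On the way, in this order (a step that is already met when the one before it is completed fails the run):
1. Every heat sink that is present lies in the basket (x of heat_sink_1_centre in the frame of basket between -0.056 and 0.056 m and y of heat_sink_1_centre in the frame of basket between -0.09 and 0.09 m and z of heat_sink_1_centre in the frame of basket between 0 and 0.05 m and x of heat_sink_2_centre in the frame of basket between -0.056 and 0.056 m and y of heat_sink_2_centre in the frame of basket between -0.09 and 0.09 m and z of heat_sink_2_centre in the frame of basket between 0 and 0.05 m and x of heat_sink_3_centre in the frame of basket between -0.056 and 0.056 m and y of heat_sink_3_centre in the frame of basket between -0.09 and 0.09 m and z of heat_sink_3_centre in the frame of basket between 0 and 0.05 m), for 0.2 s.
2. The basket stands level on the floor of the pot with the heat sinks in it (all of step 1 and horizontal distance between basket_floor and pot_floor below 0.03 m and z of basket_floor in the frame of pot_floor below 0.01 m and angle between basket's own z axis and vertical below 0.08 rad), for 0.2 s.
3. The lid is seated on the pot, over the loaded basket (all of step 2 and horizontal distance between lid_handle and pot_mouth below 0.012 m and z of lid_handle in the frame of pot_mouth between 0.038 and 0.048 m and angle between lid's own z axis and vertical below 0.04 rad), for 0.2 s.
4. The palm valve is held down at its stop for half a second or more with the lid on and the loaded basket inside (all of step 3 and value of joint valve above 0.0145 m), for 0.5 s.
At the end, for the whole second after the job is handed in: The basket stands level on the board (its centre within 50 mm in x and 60 mm in y of the board's centre) with every present heat sink in it; the lid is seated level on the pot (within 12 mm of central); the valve is up; all is at rest (all of step 1 and x of basket_floor in the frame of board_top between -0.05 and 0.05 m and y of basket_floor in the frame of board_top between -0.06 and 0.06 m and z of basket_floor in the frame of board_top below 0.01 m and angle between basket's own z axis and vertical below 0.08 rad and horizontal distance between lid_handle and pot_mouth below 0.012 m and z of lid_handle in the frame of pot_mouth between 0.038 and 0.048 m and angle between lid's own z axis and vertical below 0.04 rad and value of joint valve below 0.003 m and linear speed of each of basket, lid below 0.03 m/s); the robot touches nothing.
It fails at once if The valve is pressed more than half-way while the lid is not on the pot (value of joint valve above 0.008 m and not (horizontal distance between lid_handle and pot_mouth below 0.012 m and z of lid_handle in the frame of pot_mouth between 0.038 and 0.048 m and angle between lid's own z axis and vertical below 0.04 rad)).
It fails at once if The basket is tipped by more than about 35 degrees (angle between basket's own z axis and vertical above 0.6 rad).
It fails at once if The basket or the lid is dropped (falls faster than 1.3 m/s) (linear speed of any of basket, lid above 1.3 m/s).
It fails at once if The water bottle or the glue bottle is moved more than 30 mm or knocked over (distance of any of water_bottle_2, glue_bottle_2 from where it was at the start of the episode above 0.03 m or angle between any of water_bottle_2, glue_bottle_2's own z axis and vertical above 0.5 rad).
Of heat_sink_1, heat_sink_2, heat_sink_3 only 1 to 3 are there at a start; the rules pass over those that are not, and their reading is None.
At some moment in a run one of heat_sink_1, heat_sink_2, heat_sink_3 may be knocked a few centimetres aside while the robot is not near it.
It also fails if it takes over 200 s, if anything falls off the work surface, if the arm or the gripper's body presses on something with over 40 N, if the wrist force passes 120 N, or if a joint passes its speed limit or range.

## Working session

There is one attempt and no reset: what is moved stays moved. The work goes in short steps, Python scripts to look and compute and a shell command to move; the robot and the scene stay as the last step left them, time stands still between calls to the robot, and variables do not carry over. Pictures are saved under pics/ and viewed, at most 15 in all, crops included, and the job is handed in when it is done.

```bash
ls; mkdir -p pics; cat > h.py <<'E'
import numpy as np, cv2
from workcell import robot, cams
NAMES=["heat_sink_1_centre","basket","bail_grip","board_top","pot_mouth","valve_top","lid","lid_handle","water_bottle_2","glue_bottle_2"]
def world(p,mask):
    v,u=np.nonzero(mask&(p["depth"]>0)); d=p["depth"][v,u]; K=p["intrinsics"]
    c=np.stack([(u-K[0,2])/K[0,0]*d,(v-K[1,2])/K[1,1]*d,d],1)
    return (c-p["t"])@p["R"]
def save(p,n): cv2.imwrite("pics/"+n,p["image"])
E
python3 - <<'E'
from h import *
s=robot.observe(); print({k:np.round(v,3) for k,v in s.items()})
for c in ["top","scene"]:
    p=cams.get_image(c); save(p,c+"0.png")
    print(c,np.round(-p["R"].T@p["t"],3))
    for n in NAMES:
        try: print(n,[(np.round(d["position"],3).tolist(),round(d["conf"],2)) for d in cams.spot_point(n,p)])
        except Exception as e: print(n,e)
E
```

```text
pics
{'time': np.float64(0.0), 'joints': array([-1.435,  0.131,  1.489,  0.   ,  1.523, -0.085]), 'joint_vel': array([ 0.001, -0.001,  0.   ,  0.001, -0.   ,  0.001]), 'joint_torque': array([ 1.0000e-03, -5.6939e+01, -5.0055e+01, -0.0000e+00,  1.4000e-02,
       -0.0000e+00]), 'ee_pos': array([ 0.131, -0.585,  0.404]), 'tcp_rot': array([-0.001,  0.994,  0.11 , -0.   ]), 'ft_force': array([ 0.209,  0.331, -0.77 ]), 'moment': array([-0.031,  0.044, -0.003]), 'gripper_force': np.float64(0.0), 'width': np.float64(1.001)}
top [0.372 0.134 1.847]
heat_sink_1_centre [([0.552, 0.427, 0.014], 0.57)]
basket [([0.407, 0.207, 0.011], 0.55)]
bail_grip [([0.498, 0.185, 0.063], 0.54), ([0.325, 0.44, -0.0], 0.36)]
board_top [([0.411, 0.224, 0.01], 0.82), ([0.632, 0.218, 0.018], 0.51), ([0.322, 0.443, -0.001], 0.2)]
pot_mouth [([0.654, -0.022, 0.165], 0.73)]
valve_top [([0.67, -0.192, 0.176], 0.7)]
lid [([0.408, -0.102, 0.0], 0.9)]
lid_handle [([0.41, -0.104, 0.055], 0.7)]
water_bottle_2 [([0.777, 0.129, -0.0], 0.81)]
glue_bottle_2 [([0.32, 0.441, 0.0], 0.69)]
scene [-0.162  1.036  0.682]
heat_sink_1_centre [([0.549, 0.427, 0.009], 0.93)]
basket [([0.412, 0.207, 0.007], 0.69)]
bail_grip [([0.498, 0.187, 0.064], 0.8)]
board_top [([0.405, 0.22, 0.009], 0.7)]
pot_mouth [([0.66, -0.019, 0.163], 0.65)]
valve_top [([0.661, -0.196, 0.176], 0.56)]
lid [([0.412, -0.105, 0.003], 0.85)]
lid_handle [([0.412, -0.107, 0.055], 0.56)]
water_bottle_2 []
glue_bottle_2 [([0.317, 0.443, -0.002], 0.83)]
```

View pics/top0.png

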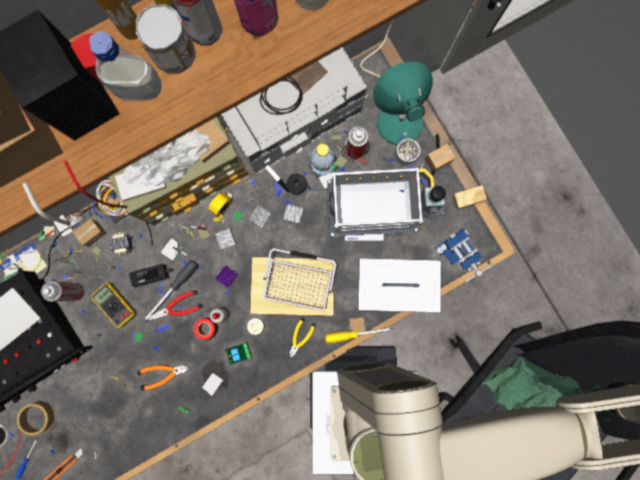

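View pics/scene0.png

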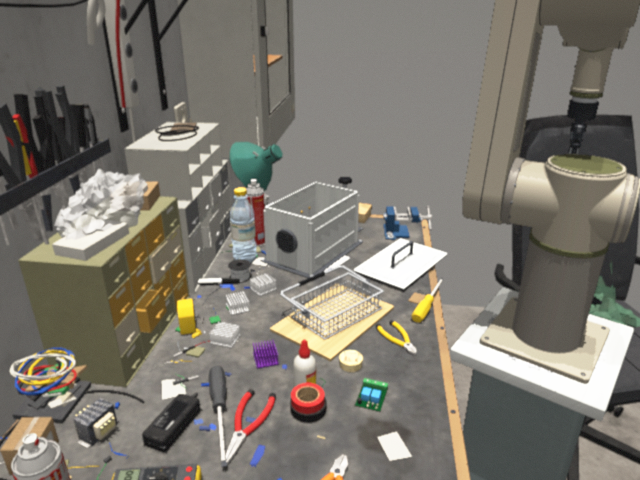

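The top view shows the purple look-alike at about (226,275) and grey heat sinks at about (260,215), (293,213) and (225,238). The basket is at (300,278), its bail folded towards (300,252). The pot is at (376,200), the valve at (436,193) and the lid at (400,285). Next I'll measure the poses.

```bash
cat >> h.py <<'E'
def rect(pts):
    r=cv2.minAreaRect((pts[:,:2]*1000).astype(np.float32)); b=cv2.boxPoints(r)
    e1,e2=b[1]-b[0],b[2]-b[1]
    # yaw of long side, mod 180
    l=e1 if np.hypot(*e1)>np.hypot(*e2) else e2
    return np.round(r[0],0),np.round(sorted(r[1]),0),round(np.degrees(np.arctan2(l[1],l[0])),1),len(pts)
E
python3 - <<'E'
from h import *
p=cams.get_image("top"); K=p["intrinsics"]
def px(X): c=p["R"]@X+p["t"]; c=K@c; return np.round(c[:2]/c[2])
print("spot px",px(np.array([.552,.427,.014])))
P=np.full((480,640,3),np.nan)
v,u=np.nonzero(p["depth"]>0); P[v,u]=world(p,np.ones((480,640),bool))
def win(name,cu,cv,hw,z0,z1):
    m=np.zeros((480,640),bool); m[cv-hw:cv+hw,cu-hw:cu+hw]=1
    m&=(P[...,2]>z0)&(P[...,2]<z1); q=P[m]
    if len(q)>4: print(name,rect(q),"z",np.round(np.median(q[:,2]),3))
for n,(a,b) in dict(h1=(260,215),h2=(293,213),h3=(225,238),purple=(226,275)).items(): win(n,a,b,16,.009,.045)
win("lid",400,285,45,.008,.03); win("lidh",400,285,30,.04,.07)
win("pot rim",376,200,55,.155,.172); win("valve",436,193,14,.165,.19)
win("basket",300,278,42,.045,.075); win("board",292,286,50,.005,.0135)
for n in ["heat_sink_1","bail_grip","basket","lid","board"]:
    for d in cams.regions_of(n,p):
        m=d["region"]; vv,uu=np.nonzero(m); q=P[m]; q=q[~np.isnan(q[:,0])]
        print(n,round(d["conf"],2),uu.mean().round(),vv.mean().round(),rect(q))
im=cv2.resize(p["image"][180:320,190:460],None,fx=2.9,fy=2.9,interpolation=cv2.INTER_CUBIC); cv2.imwrite("pics/crop1.png",im)
E
```

```text
spot px [225. 238.]
h1 (array([625., 322.]), array([89., 96.]), np.float32(-0.3), 229) z 0.021
h2 (array([638., 222.]), array([80., 92.]), np.float32(90.0), 199) z 0.022
h3 (array([554., 428.]), array([91., 95.]), np.float32(-1.5), 204) z 0.021
purple (array([438., 422.]), array([89., 91.]), np.float32(-88.2), 229) z 0.021
lid (array([ 410., -107.]), array([270., 274.]), np.float32(89.8), 3968) z 0.015
lidh (array([ 407., -105.]), array([ 10., 108.]), np.float32(88.1), 121) z 0.058
pot rim (array([695., -22.]), array([235., 303.]), np.float32(-86.9), 659) z 0.164
valve (array([ 662., -195.]), array([41., 42.]), np.float32(-70.6), 182) z 0.176
basket (array([425., 201.]), array([154., 207.]), np.float32(78.4), 630) z 0.061
board (array([408., 224.]), array([301., 303.]), np.float32(89.9), 3472) z 0.009Traceback (most recent call last):
  File "<stdin>", line 16, in <module>
ValueError: it knows: bail, bail_grip, basket, basket_floor, board, board_top, glue_bottle, heat_sink_1_centre, heat_sink_2_centre, heat_sink_3_centre, lid, lid_handle, pot, pot_floor, pot_mouth, valve, valve_top
```

```bash
R='x'; 
python3 -m pendant '0 0 0 -.97 -1;0 0 0 -.97 -1;0 0 0 -.97 -1;0 0 0 -.97 -1;0 0 0 -.97 -1' >/dev/null
python3 -m pendant '0 0 0 -.97 -1;0 0 0 -.97 -1;0 0 0 -.97 -1;0 0 0 -.97 -1;0 0 0 -.97 -1' >/dev/null
python3 -m pendant '0 0 0 -.97 -1;0 0 0 -.97 -1;0 0 0 -.97 -1;0 0 0 -.97 -1;0 0 0 -.97 -1' >/dev/null
python3 -m pendant '0 0 0 -.97 -1;0 0 0 -.97 -1;0 0 0 -.97 -1;0 0 0 -.97 -1;0 0 0 -.97 -1'
cat >> h.py <<'E'
from scipy.spatial.transform import Rotation as Rn
def pose():
    s=robot.observe(); q=np.array(s["tcp_rot"]); R=Rn.from_quat([q[1],q[2],q[3],q[0]]).as_matrix()
    return np.array(s["ee_pos"]),R,s
def go(x,y,z,yaw=None):
    "units to bring the GRASP POINT (155 mm ahead) to x,y,z; yaw of tool x in deg (roll to do first)"
    t,R,s=pose(); g=t+R[:,2]*.155; cur=np.degrees(np.arctan2(R[1,0],R[0,0]))
    roll=0 if yaw is None else -(yaw-cur)
    Rf=Rn.from_euler("z",-roll,degrees=True).as_matrix()@R
    # rotate about tool z keeps g
    d=R.T@(np.array([x,y,z])-g)/.02; df=Rf.T@(np.array([x,y,z])-g)/.02
    print("t %.2f grasp pt"%s["time"],np.round(g,4),"yaw %.1f"%cur,"tilt %.2f"%np.degrees(np.arccos(-R[2,2])),"| roll units %.2f, then shift units"%(roll/4),np.round(df,2),"(unrolled",np.round(d,2),")")
def state():
    t,R,s=pose(); print("t %.2f"%s["time"],"g",np.round(t+R[:,2]*.155,4),"F",np.round(s["ft_force"],1),"w",round(float(s["width"]),3),"gf",round(float(s["gripper_force"]),1))
E
python3 -c "
from h import *
go(.60,.32,.245,90)"
```

```text
time: 2.82
ee_pos: [0.1314, -0.5854, 0.4047]
tcp_rot: [-0.0, 0.704, 0.71, 0.0]
ft_force: [0.5, -0.4, 1.1]
width: 1.0
gripper_force: 0.0
t 2.82 grasp pt [ 0.1314 -0.5854  0.2497] yaw 90.4 tilt 0.00 | roll units 0.11, then shift units [45.27 23.43  0.23] (unrolled [45.09 23.78  0.23] )
```

```bash
python3 -m pendant '1 .52 0 .11 -1;1 .52 0 0 -1;1 .52 0 0 -1;1 .52 0 0 -1;1 .52 0 0 -1' >/dev/null
python3 -m pendant '1 .52 0 0 -1;1 .52 0 0 -1;1 .52 0 0 -1;1 .52 0 0 -1;1 .52 0 0 -1' >/dev/null
python3 -m pendant '1 .52 0 0 -1;1 .52 0 0 -1;1 .52 0 0 -1;1 .52 0 0 -1;1 .52 0 0 -1' >/dev/null
python3 -m pendant '1 .52 0 0 -1;1 .52 0 0 -1;1 .52 0 0 -1;1 .52 0 0 -1;1 .52 0 0 -1' >/dev/null
python3 -m pendant '1 .52 0 0 -1;1 .52 0 0 -1;1 .52 0 0 -1;1 .52 0 0 -1;1 .52 0 0 -1' >/dev/null
python3 -m pendant '1 .52 0 0 -1;1 .52 0 0 -1;1 .52 0 0 -1;1 .52 0 0 -1;1 .52 0 0 -1' >/dev/null
python3 -m pendant '1 .52 0 0 -1;1 .52 0 0 -1;1 .52 0 0 -1;1 .52 0 0 -1;1 .52 0 0 -1' >/dev/null
python3 -m pendant '1 .52 0 0 -1;1 .52 0 0 -1;1 .52 0 0 -1;1 .52 0 0 -1;1 .52 0 0 -1' >/dev/null
python3 -m pendant '1 .52 0 0 -1;1 .52 0 0 -1;1 .52 0 0 -1;1 .52 0 0 -1;1 .52 0 0 -1'
cat >> h.py <<'E'
def wrist(name=None):
    "wrist picture with world points per pixel (equidistant fisheye)"
    t,R,s=pose(); p=cams.get_image("wrist"); K=p["intrinsics"]; v,u=np.mgrid[:480,:640]
    x=(u-K[0,2])/K[0,0]; y=(v-K[1,2])/K[1,1]; th=np.hypot(x,y); ph=np.arctan2(y,x)
    d=p["depth"]; k=np.where((d>0)&(th<1.4),d*np.tan(np.minimum(th,1.4)),np.nan)
    c=np.stack([k*np.cos(ph),k*np.sin(ph),d+0*k],-1); T=p["T_tool_cam"]
    P=(c@T[:3,:3].T+T[:3,3])@R.T+t
    if name: save(p,name)
    return p,P
E
python3 - <<'E'
from h import *
state(); p,P=wrist("w1.png"); print(np.isfinite(P[...,0]).mean())
for n in ["heat_sink_1_centre","basket","bail_grip"]:
    for d in cams.regions_of(n,p):
        m=d["region"]; vv,uu=np.nonzero(m); q=P[m]; q=q[np.isfinite(q[:,0])]; q=q[q[:,2]>.012]
        bgr=p["image"][m].mean(0).round()
        print(n,round(d["conf"],2),uu.mean().round(),vv.mean().round(),bgr,rect(q) if len(q)>5 else '')
    print([(np.round(d["position"],3).tolist(),round(d["conf"],2)) for d in cams.spot_point(n,p)])
E
```

```text
time: 6.57
ee_pos: [0.6026, 0.3141, 0.4045]
tcp_rot: [-0.0, 0.708, 0.706, -0.0]
ft_force: [-0.1, -1.1, 0.1]
width: 1.002
gripper_force: 0.0
t 6.57 g [0.6026 0.3141 0.2495] F [-0.1 -1.1  0.1] w 1.002 gf 0.0
0.9952734375
heat_sink_1_centre 0.94 268.0 89.0 [172. 174. 174.] (array([551., 429.]), array([43., 50.]), np.float32(20.5), 1701)
[([0.551, 0.427, 0.013], 0.69)]
basket 0.98 160.0 275.0 [138. 145. 148.] (array([429., 211.]), array([155., 195.]), np.float32(79.9), 3727)
[([0.411, 0.203, 0.01], 0.72)]
bail_grip 0.57 210.0 291.0 [118. 121. 121.] (array([517., 226.]), array([139., 201.]), np.float32(-72.1), 1406)
[([0.5, 0.189, 0.061], 0.77)]
```

View pics/w1.png

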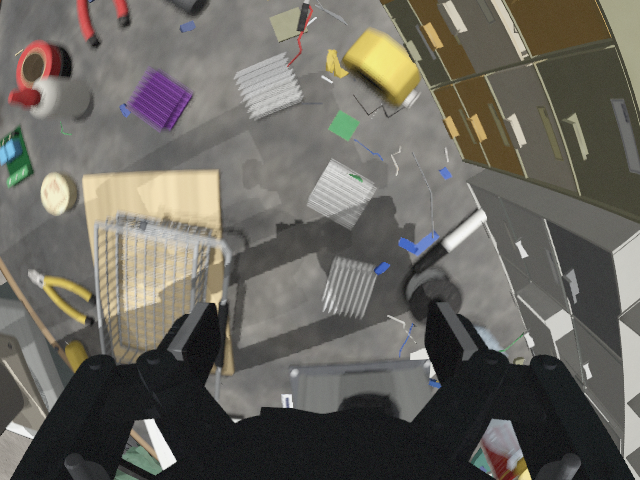

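The wrist view shows three grey sinks at (268,87), (341,193) and (350,287), with the purple one at (160,99). Up in the picture is world +y and right is +x. Now the pose of each sink.

```bash
cat >> h.py <<'E'
def sinks(P,cands,z0=.014,z1=.045):
    for (x,y) in cands:
        m=(np.hypot(P[...,0]-x,P[...,1]-y)<.045)&(P[...,2]>z0)&(P[...,2]<z1)
        n,l=cv2.connectedComponents(m.astype(np.uint8)) if m.any() else (1,None)
        if n<2: print((x,y),"none"); continue
        k=1+np.argmax([(l==i).sum() for i in range(1,n)]); q=P[l==k]
        print((x,y),rect(q),"ztop",np.round(np.percentile(q[:,2],90),3))
E
python3 - <<'E'
from h import *
p,P=wrist()
for a in [(268,87),(341,193),(350,287),(160,99)]: print(a,np.round(P[a[1],a[0]],3))
sinks(P,[tuple(np.round(P[b,a,:2],3)) for a,b in [(268,87),(341,193),(350,287)]])
B=P[180:360,60:240].reshape(-1,3); B=B[(B[:,2]>.05)&(B[:,2]<.08)]; print("basket rim+bail",rect(B))
h=p["image"].max(2)
m=(h<70)&(P[...,2]>.045)&(P[...,2]<.075)&(P[...,0]<.56)&(P[...,0]>.45); print("black sleeve",rect(P[m]),P[m].mean(0) if m.any() else 0)
for c,n in [("wrist",p),("top",cams.get_image("top"))]:
    print(c,[(np.round(d["position"],3).tolist(),round(d["conf"],2)) for q in ["heat_sink_1_centre","bail_grip","basket"] for d in cams.spot_point(q,n)])
go(.638,.222,.12)
E
```

```text
(268, 87) [0.549 0.43  0.003]
(341, 193) [0.62  0.327 0.026]
(350, 287) [0.631 0.224 0.015]
(160, 99) [0.443 0.425 0.023]
(np.float64(0.549), np.float64(0.43)) (array([544., 445.]), array([ 8., 50.]), np.float32(21.5), 442) ztop 0.028
(np.float64(0.62), np.float64(0.327)) (array([610., 308.]), array([ 9., 51.]), np.float32(-30.0), 425) ztop 0.028
(np.float64(0.631), np.float64(0.224)) (array([643., 219.]), array([14., 50.]), np.float32(75.6), 568) ztop 0.028
basket rim+bail (array([431., 221.]), array([155., 175.]), np.float32(79.0), 2763)
black sleeve (array([498., 191.]), array([10., 82.]), np.float32(78.6), 464) [0.50076409 0.19482309 0.06481949]
wrist [([0.551, 0.428, 0.014], 0.96), ([0.319, 0.44, 0.001], 0.67), ([0.499, 0.189, 0.06], 0.66), ([0.408, 0.207, 0.014], 0.65)]
top [([0.552, 0.426, 0.013], 0.52), ([0.655, -0.027, 0.004], 0.3), ([0.496, 0.188, 0.064], 0.75), ([0.322, 0.439, 0.002], 0.44), ([0.414, -0.105, -0.001], 0.73), ([0.409, 0.208, 0.014], 0.57)]
t 7.32 grasp pt [0.6023 0.3129 0.2499] yaw 89.8 tilt 0.01 | roll units 0.00, then shift units [-4.54  1.8   6.49] (unrolled [-4.54  1.8   6.49] )
```

```bash
cat >> h.py <<'E'
def sinks(P,cands,z0=.012,z1=.045):
    for (x,y) in cands:
        m=(np.hypot(P[...,0]-x,P[...,1]-y)<.042)&(P[...,2]>z0)&(P[...,2]<z1); m0=m.astype(np.uint8)
        l=cv2.connectedComponents(cv2.morphologyEx(m0,cv2.MORPH_CLOSE,np.ones((9,9))))[1]
        k=1+np.argmax(np.bincount(l[l>0])[1:]); q=P[(l==k)&m]
        print((x,y),rect(q),"ztop",np.round(np.percentile(q[:,2],90),3))
E
python3 - <<'E'
from h import *
p,P=wrist()
sinks(P,[(.55,.428),(.62,.325),(.636,.222),(.44,.424)])
go(.638,.222,.12,75.6)
E
```

```text
(0.55, 0.428) (array([551., 429.]), array([43., 50.]), np.float32(21.0), 1686) ztop 0.028
(0.62, 0.325) (array([619., 323.]), array([44., 51.]), np.float32(-30.3), 1556) ztop 0.028
(0.636, 0.222) (array([628., 223.]), array([44., 51.]), np.float32(75.3), 1473) ztop 0.028
(0.44, 0.424) (array([436., 425.]), array([44., 51.]), np.float32(-37.3), 1659) ztop 0.028
t 7.37 grasp pt [0.6022 0.313  0.2498] yaw 89.8 tilt 0.01 | roll units 3.55, then shift units [-3.96  2.86  6.49] (unrolled [-4.54  1.8   6.49] )
```

```bash
python3 -m pendant '0 0 .5 .9 -1;0 0 1 .9 -1;0 0 1 .9 -1;0 0 1 .9 -1;-1 .6 1 0 -1' >/dev/null
python3 -m pendant '-1 .6 1 0 -1;-1 .6 .5 0 -1;-1 .6 .5 0 -1;0 0 0 0 -1;0 0 0 0 -1' >/dev/null
python3 -c "
from h import *
go(.628,.223,.016,75.3); p,P=wrist(); sinks(P,[(.628,.223)])"
```

```text
t 8.20 grasp pt [0.6283 0.2222 0.1187] yaw 75.3 tilt 0.11 | roll units -0.00, then shift units [ 0.04 -0.02  5.13] (unrolled [ 0.04 -0.02  5.13] )
(0.628, 0.223) (array([629., 222.]), array([43., 51.]), np.float32(75.7), 2336) ztop 0.028
```

```bash
python3 -m pendant '0 0 1 0 -1;0 0 1 0 -1;0 0 1 0 -1;0 0 1 0 -1;0 0 1 0 -1' 40 >/dev/null
python3 -m pendant '0 0 .13 0 -1;0 0 0 0 .3;0 0 0 0 .3;0 0 0 0 .3;0 0 0 0 .3' 40 >/dev/null
python3 -m pendant '0 0 0 0 .3;0 0 0 0 .3;0 0 0 0 .3;0 0 -.5 0 .3;0 0 -.5 0 .3'
python3 -m pendant '0 0 -1 0 .3;0 0 -1 0 .3;0 0 -1 0 .3;0 0 -1 0 .3;0 0 -.5 -.93 .3'
python3 -c "
from h import *
go(.398,.152,.12,79)"
```

```text
time: 9.5
ee_pos: [0.6283, 0.2235, 0.1928]
tcp_rot: [-0.0, 0.791, 0.612, -0.0]
ft_force: [0.6, -0.2, -0.4]
width: 0.494
gripper_force: 40.7
time: 9.92
ee_pos: [0.6294, 0.2238, 0.287]
tcp_rot: [0.001, 0.771, 0.637, 0.002]
ft_force: [0.8, 0.4, -0.5]
width: 0.499
gripper_force: 40.8
t 9.92 grasp pt [0.6302 0.224  0.132 ] yaw 79.1 tilt 0.30 | roll units 0.02, then shift units [ -5.75 -10.71   0.54] (unrolled [ -5.74 -10.72   0.54] )
```

```bash
python3 -m pendant '-.52 -.97 0 0 .3;-.52 -.97 0 0 .3;-.52 -.97 0 0 .3;-.52 -.97 0 0 .3;-.52 -.97 0 0 .3' >/dev/null
python3 -m pendant '-.52 -.97 0 0 .3;-.52 -.97 0 0 .3;-.52 -.97 0 0 .3;-.52 -.97 0 0 .3;-.52 -.97 0 0 .3' >/dev/null
python3 -m pendant '-.52 -.97 0 0 .3;0 0 0 0 .3;0 0 0 0 .3;0 0 0 0 .3'
python3 - <<'E'
from h import *
go(.398,.152,.03,79)
p,P=wrist("w2.png")
m=(P[...,2]>.05)&(P[...,2]<.075)&(P[...,0]<.56)&(P[...,0]>.3)&(P[...,1]>.06)&(P[...,1]<.35)
B=P[m]; print("rim",rect(B))
k=(p["image"].max(2)<70)&m&(P[...,0]>.46); print("sleeve",rect(P[k]))
print([(np.round(d["position"],3).tolist(),round(d["conf"],2)) for d in cams.spot_point("basket",p)])
E
```

```text
time: 11.08
ee_pos: [0.3979, 0.1516, 0.2834]
tcp_rot: [0.001, 0.771, 0.637, 0.001]
ft_force: [0.7, 0.8, -0.7]
width: 0.499
gripper_force: 41.0
t 11.08 grasp pt [0.3983 0.1517 0.1284] yaw 79.1 tilt 0.16 | roll units 0.03, then shift units [ 0.01 -0.03  4.92] (unrolled [ 0.01 -0.03  4.92] )
rim (array([427., 202.]), array([154., 198.]), np.float32(78.6), 11892)
sleeve (array([497., 189.]), array([11., 79.]), np.float32(78.4), 2592)
[([0.414, 0.203, 0.011], 0.83)]
```

View pics/w2.png

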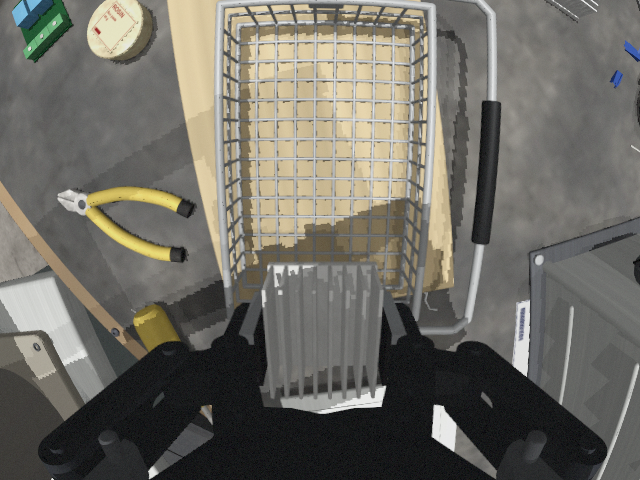

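The sink is gripped squarely at (320,330) over the -y end of the basket, and the bail sleeve is clear at (487,172). Lowering it now.

```bash
python3 -m pendant '0 0 1 0 .3;0 0 1 0 .3;0 0 1 0 .3;0 0 1 0 .3;0 0 .5 0 .3' >/dev/null
python3 -m pendant '0 0 .3 0 .3;0 0 0 0 .3;0 0 0 0 .3'
python3 -m pendant '0 0 0 0 -.35;0 0 0 0 -.35;0 0 0 0 -.35;0 0 -.5 0 -.35;0 0 -1 0 -.35'
python3 -m pendant '0 0 -1 0 -.35;0 0 -1 0 -.35;0 0 -1 0 -.35;0 0 -.5 0 -1;0 0 0 0 -1' >/dev/null
python3 -c "
from h import *
go(.619,.323,.12,60); p,P=wrist(); sinks(P,[(.398,.152),(.619,.323)],.025)"
```

```text
time: 11.85
ee_pos: [0.3982, 0.1517, 0.1867]
tcp_rot: [0.0, 0.771, 0.637, 0.0]
ft_force: [-0.3, 0.5, -1.3]
width: 0.495
gripper_force: 52.1
time: 12.27
ee_pos: [0.3961, 0.1511, 0.2148]
tcp_rot: [-0.001, 0.771, 0.637, -0.002]
ft_force: [0.0, -0.5, 0.4]
width: 0.672
gripper_force: 0.0
t 12.68 grasp pt [0.3994 0.152  0.1345] yaw 79.1 tilt 0.33 | roll units 4.78, then shift units [12.89  5.23  0.78] (unrolled [10.47  9.17  0.8 ] )
(0.398, 0.152) (array([397., 145.]), array([51., 59.]), np.float32(79.5), 2675) ztop 0.04
(0.619, 0.323) (array([625., 297.]), array([12., 25.]), np.float32(4.3), 113) ztop 0.028
```

```bash
python3 -m pendant '.95 .83 0 0 -1;.95 .83 0 0 -1;.95 .83 0 0 -1;.95 .83 0 0 -1;.95 .83 0 0 -1' >/dev/null
python3 -m pendant '.95 .83 0 0 -1;.95 .83 0 0 -1;.95 .83 0 0 -1;.95 .83 0 0 -1;.95 .83 0 0 -1' >/dev/null
python3 -m pendant '.95 .83 0 0 -1;0 0 .15 .96 -1;0 0 .15 .96 -1;0 0 .15 .96 -1;0 0 .15 .96 -1' >/dev/null
python3 -m pendant '0 0 .15 .94 -1;0 0 0 0 -1;0 0 0 0 -1' >/dev/null
python3 -c "
from h import *
go(.619,.323,.016,60); p,P=wrist(); sinks(P,[(.619,.323)])"
```

```text
t 14.23 grasp pt [0.6151 0.3218 0.1139] yaw 60.1 tilt 0.19 | roll units 0.03, then shift units [0.16 0.15 4.89] (unrolled [0.16 0.15 4.89] )
(0.619, 0.323) (array([619., 323.]), array([44., 50.]), np.float32(-29.6), 5822) ztop 0.028
```

```bash
python3 -m pendant '.16 .15 1 0 -1;0 0 1 0 -1;0 0 1 0 -1;0 0 1 0 -1;0 0 .89 0 -1' 40 >/dev/null
python3 -m pendant '0 0 0 0 .3;0 0 0 0 .3;0 0 0 0 .3;0 0 0 0 .3;0 0 0 0 .3' 40 >/dev/null
python3 -m pendant '0 0 0 0 .3;0 0 -.5 0 .3;0 0 -1 0 .3;0 0 -1 0 .3;0 0 -1 0 .3'
python3 -m pendant '0 0 -1 -.95 .3;0 0 -1 -.95 .3;0 0 0 -.95 .3;0 0 0 -.95 .3;0 0 0 -.95 .3'
python3 -c "
from h import *
go(.409,.207,.125,79)"
```

```text
time: 15.53
ee_pos: [0.6202, 0.3235, 0.2447]
tcp_rot: [-0.0, 0.866, 0.5, -0.0]
ft_force: [0.4, -0.1, -0.2]
width: 0.571
gripper_force: 41.7
time: 15.95
ee_pos: [0.6205, 0.3237, 0.2853]
tcp_rot: [0.0, 0.77, 0.637, 0.001]
ft_force: [0.1, 0.8, -1.1]
width: 0.573
gripper_force: 41.8
t 15.95 grasp pt [0.6208 0.3238 0.1303] yaw 79.2 tilt 0.11 | roll units 0.05, then shift units [-7.75 -9.28  0.24] (unrolled [-7.72 -9.31  0.24] )
```

```bash
python3 -m pendant '-.77 -.93 0 0 .3;-.77 -.93 0 0 .3;-.77 -.93 0 0 .3;-.77 -.93 0 0 .3;-.77 -.93 0 0 .3' >/dev/null
python3 -m pendant '-.77 -.93 0 0 .3;-.77 -.93 0 0 .3;-.77 -.93 0 0 .3;-.77 -.93 0 0 .3;-.77 -.93 0 0 .3' >/dev/null
python3 -m pendant '0 0 .5 0 .3;0 0 1 0 .3;0 0 1 0 .3;0 0 1 0 .3;0 0 1 0 .3' >/dev/null
python3 -m pendant '0 0 .3 0 .3;0 0 0 0 .3;0 0 0 0 .3'
python3 -c "
from h import *
go(.409,.207,.03,79)"
```

```text
time: 17.45
ee_pos: [0.4087, 0.208, 0.1879]
tcp_rot: [0.0, 0.772, 0.636, 0.0]
ft_force: [0.8, 0.5, -1.1]
width: 0.579
gripper_force: 43.4
t 17.45 grasp pt [0.4088 0.208  0.0329] yaw 79.0 tilt 0.02 | roll units 0.00, then shift units [-0.05  0.02  0.15] (unrolled [-0.05  0.02  0.15] )
```

```bash
python3 -m pendant '0 0 .15 0 .3;0 0 0 0 -.42;0 0 0 0 -.42;0 0 0 0 -.42;0 0 -.5 0 -.42'
python3 -m pendant '0 0 -1 0 -.42;0 0 -1 0 -.42;0 0 -1 0 -.42;0 0 -1 0 -1;.94 .37 0 0 -1' >/dev/null
python3 -m pendant '.94 .37 0 0 -1;.94 .37 0 0 -1;.94 .37 0 0 -1;.94 .37 0 0 -1;.94 .37 0 0 -1' >/dev/null
python3 -m pendant '.94 .37 0 0 -1;.94 .37 0 0 -1;.94 .37 0 0 -1;.94 .37 0 0 -1;.94 .37 0 0 -1' >/dev/null
python3 -m pendant '.94 .37 0 0 -1;.94 .37 0 0 -1;0 0 0 -1 -1;0 0 0 -1 -1;0 0 0 -1 -1' >/dev/null
python3 -m pendant '0 0 0 -1 -1;0 0 0 -1 -1;0 0 0 -1 -1;0 0 0 -1 -1;0 0 0 -1 -1' >/dev/null
python3 -m pendant '0 0 0 0 -1;0 0 0 0 -1'
python3 -c "
from h import *
go(.551,.429,.016,111); p,P=wrist('w3.png'); sinks(P,[(.551,.429)]); sinks(P,[(.409,.207),(.398,.152)],.025)"
```

```text
time: 17.87
ee_pos: [0.4076, 0.2075, 0.1932]
tcp_rot: [-0.0, 0.772, 0.636, -0.001]
ft_force: [-0.1, -0.3, -0.3]
width: 0.712
gripper_force: 0.0
time: 20.12
ee_pos: [0.5494, 0.4294, 0.2748]
tcp_rot: [-0.0, 0.567, 0.824, -0.0]
ft_force: [-1.1, 0.1, -0.3]
width: 0.997
gripper_force: 0.0
t 20.12 grasp pt [0.5494 0.4294 0.1198] yaw 110.9 tilt 0.00 | roll units -0.03, then shift units [-0.05  0.07  5.19] (unrolled [-0.05  0.07  5.19] )
(0.551, 0.429) (array([551., 429.]), array([43., 50.]), np.float32(20.4), 5493) ztop 0.028Traceback (most recent call last):
  File "<string>", line 3, in <module>
    go(.551,.429,.016,111); p,P=wrist('w3.png'); sinks(P,[(.551,.429)]); sinks(P,[(.409,.207),(.398,.152)],.025)
                                                                         ~~~~~^^^^^^^^^^^^^^^^^^^^^^^^^^^^^^^^^^
  File "h.py", line 49, in sinks
    k=1+np.argmax(np.bincount(l[l>0])[1:]); q=P[(l==k)&m]
        ~~~~~~~~~^^^^^^^^^^^^^^^^^^^^^^^^^
    return _wrapfunc(a, 'argmax', axis=axis, out=out, **kwds)
    return bound(*args, **kwds)
ValueError: attempt to get argmax of an empty sequence
```

```bash
python3 -m pendant '0 .07 1 0 -1;0 0 1 0 -1;0 0 1 0 -1;0 0 1 0 -1;0 0 1 0 -1' 40 >/dev/null
python3 -m pendant '0 0 .19 0 -1;0 0 0 0 .3;0 0 0 0 .3;0 0 0 0 .3;0 0 0 0 .3' 40 >/dev/null
python3 -m pendant '0 0 0 0 .3;0 0 0 0 .3;0 0 -.5 0 .3;0 0 -1 0 .3;0 0 -1 0 .3'
python3 -m pendant '0 0 -1 1 .3;0 0 -1 1 .3;0 0 -1 1 .3;0 0 0 1 .3;0 0 0 1 .3'
python3 -m pendant '0 0 0 1 .3;0 0 0 1 .3;0 0 0 1 .3;0 0 0 0 .3;0 0 0 0 .3' >/dev/null
python3 -c "
from h import *
go(.420,.262,.125,79)"
```

```text
time: 21.42
ee_pos: [0.5501, 0.4295, 0.2203]
tcp_rot: [-0.001, 0.566, 0.824, -0.001]
ft_force: [0.6, -0.6, -1.5]
width: 0.578
gripper_force: 41.8
time: 21.83
ee_pos: [0.5513, 0.4303, 0.284]
tcp_rot: [0.0, 0.702, 0.712, 0.002]
ft_force: [-0.7, -1.4, -1.6]
width: 0.577
gripper_force: 41.9
t 22.25 grasp pt [0.5507 0.4299 0.126 ] yaw 79.1 tilt 0.01 | roll units 0.03, then shift units [-9.49 -4.81  0.05] (unrolled [-9.48 -4.83  0.05] )
```

```bash
python3 -m pendant '-.95 -.48 0 0 .3;-.95 -.48 0 0 .3;-.95 -.48 0 0 .3;-.95 -.48 0 0 .3;-.95 -.48 0 0 .3' >/dev/null
python3 -m pendant '-.95 -.48 0 0 .3;-.95 -.48 0 0 .3;-.95 -.48 0 0 .3;-.95 -.48 0 0 .3;-.95 -.48 0 0 .3' >/dev/null
python3 -m pendant '0 0 .5 0 .3;0 0 1 0 .3;0 0 1 0 .3;0 0 1 0 .3;0 0 1 0 .3' >/dev/null
python3 -m pendant '0 0 .2 0 .3;0 0 0 0 .3;0 0 0 0 .3'
python3 -m pendant '0 0 .05 0 .3;0 0 0 0 -.42;0 0 0 0 -.42;0 0 0 0 -.42;0 0 -.5 0 -.42'
python3 -m pendant '0 0 -1 0 -.42;0 0 -1 0 -.42;0 0 -1 0 -.42;0 0 -1 0 -1;0 0 -1 0 -1' >/dev/null
python3 -m pendant '0 0 -1 0 -1;0 0 -1 0 -1;0 0 -1 0 -1;0 0 0 0 -1;0 0 0 0 -1'
python3 - <<'E'
from h import *
p,P=wrist("w4.png")
m=(P[...,2]>.05)&(P[...,2]<.075)&(P[...,0]<.56)&(P[...,0]>.3)&(P[...,1]>.06)&(P[...,1]<.35)
print("rim",rect(P[m]))
k=(p["image"].max(2)<70)&m&(P[...,0]>.46); print("sleeve",rect(P[k]),P[k].mean(0))
go(.497,.189,.07,79)
E
```

```text
time: 23.75
ee_pos: [0.4204, 0.2619, 0.1866]
tcp_rot: [-0.0, 0.771, 0.637, -0.0]
ft_force: [0.4, -0.4, -1.9]
width: 0.577
gripper_force: 42.5
time: 24.17
ee_pos: [0.4194, 0.2613, 0.1943]
tcp_rot: [-0.0, 0.772, 0.636, -0.001]
ft_force: [-0.8, -0.3, -0.2]
width: 0.709
gripper_force: 0.0
time: 25.0
ee_pos: [0.4207, 0.2619, 0.3578]
tcp_rot: [0.0, 0.772, 0.636, 0.002]
ft_force: [-1.2, 0.1, -0.6]
width: 1.001
gripper_force: 0.0
rim (array([427., 204.]), array([154., 208.]), np.float32(78.8), 7389)
sleeve (array([496., 185.]), array([11., 90.]), np.float32(78.9), 816) [0.49763526 0.19984551 0.06421489]
t 25.05 grasp pt [0.4204 0.2618 0.2012] yaw 79.0 tilt 0.08 | roll units 0.00, then shift units [-2.85  4.45  6.56] (unrolled [-2.85  4.44  6.56] )
```

View pics/w4.png

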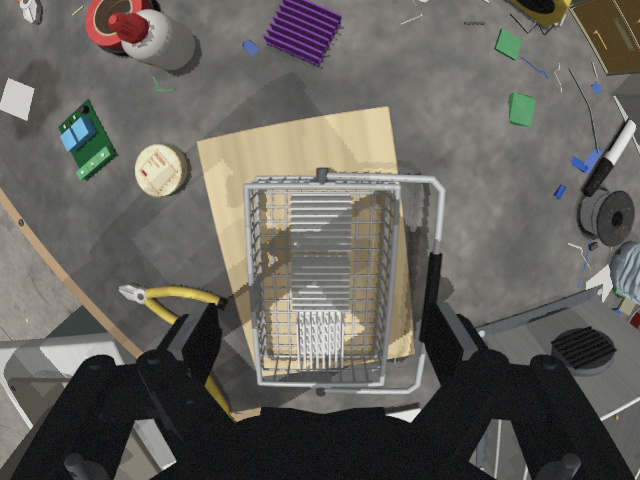

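All three sinks lie in the basket in a row at about (320,220), (320,280) and (322,335). Basket and bail have not moved. Next, grip the bail sleeve.

```bash
python3 -m pendant '-.57 .89 .8 0 .4;-.57 .89 .8 0 .4;-.57 .89 .8 0 .4;-.57 .89 .8 0 .4;-.57 .89 .8 0 .4' 20 >/dev/null
python3 -m pendant '0 0 0 0 .4;0 0 0 0 .4;0 0 0 0 .4' >/dev/null
python3 -c "
from h import *
go(.497,.189,.060,79); state()
p,P=wrist('w5.png'); m=(P[...,2]>.05)&(P[...,2]<.075)&(P[...,0]<.56)&(P[...,0]>.46)&(p['image'].max(2)<70)&(P[...,1]>.14)&(P[...,1]<.24); print(rect(P[m]),P[m].mean(0))"
```

```text
t 25.72 grasp pt [0.4959 0.1888 0.1198] yaw 79.0 tilt 0.11 | roll units -0.00, then shift units [0.02 0.06 2.99] (unrolled [0.02 0.06 2.99] )
t 25.72 g [0.4959 0.1888 0.1198] F [0.8 0.3 0.4] w 0.301 gf 0.0
(array([498., 189.]), array([11., 80.]), np.float32(78.7), 2817) [0.49874162 0.19301816 0.064975  ]
```

View pics/w5.png

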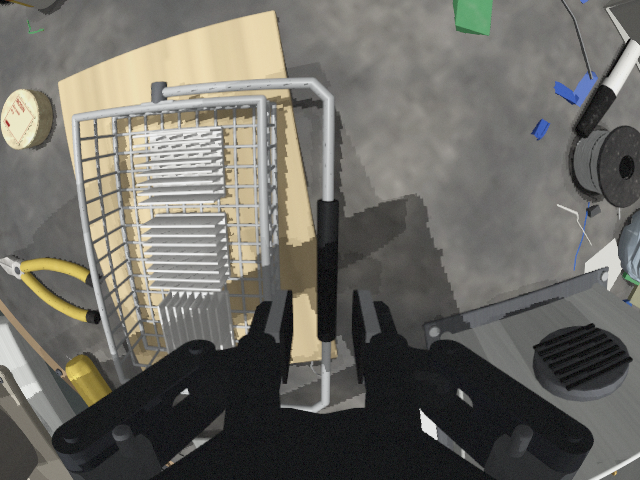

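```bash
python3 -m pendant '0 .1 1 0 .4;0 0 1 0 .4;0 0 .9 0 .4;0 0 0 0 .4;0 0 0 0 .4'
python3 -m pendant '0 0 0 0 1;0 0 0 0 1;0 0 0 0 1;0 0 0 0 1' 20
python3 -c "
from h import *
state()"
```

```text
time: 26.18
ee_pos: [0.4979, 0.189, 0.2174]
tcp_rot: [-0.0, 0.771, 0.637, -0.001]
ft_force: [-0.1, -0.2, -0.0]
width: 0.301
gripper_force: 0.0
time: 26.52
ee_pos: [0.4992, 0.1889, 0.2188]
tcp_rot: [0.0, 0.772, 0.636, 0.001]
ft_force: [-0.3, 3.6, 1.4]
width: 0.119
gripper_force: 20.3
t 26.52 g [0.4995 0.1891 0.0638] F [-0.3  3.6  1.4] w 0.119 gf 20.3
```

```bash
python3 -m pendant '0 -.09 -.62 0 1;0 -.23 -.75 0 1;0 -.36 -.70 0 1;0 0 0 0 1;0 0 0 0 1'
python3 -m pendant '0 -.47 -.63 0 1;0 -.58 -.53 0 1;0 -.66 -.43 0 1;0 0 0 0 1;0 0 0 0 1'
python3 -m pendant '0 -.73 -.30 0 1;0 -.77 -.17 0 1;0 -.63 -.05 0 1;0 0 0 0 1;0 0 0 0 1'
python3 - <<'E'
from h import *
state()
p=cams.get_image("scene"); cv2.imwrite("pics/s2.png",cv2.resize(p["image"][180:400,200:480],None,fx=2.5,fy=2.5))
for n in ["basket","bail_grip"]: print(n,[(np.round(d["position"],3).tolist(),round(d["conf"],2)) for d in cams.spot_point(n,p)])
E
```

```text
time: 26.93
ee_pos: [0.4862, 0.1912, 0.2609]
tcp_rot: [0.001, 0.771, 0.636, 0.002]
ft_force: [4.2, 0.4, 3.2]
width: 0.12
gripper_force: 20.2
time: 27.35
ee_pos: [0.453, 0.1976, 0.2924]
tcp_rot: [0.001, 0.771, 0.636, 0.002]
ft_force: [4.1, -1.1, 7.8]
width: 0.119
gripper_force: 20.8
time: 27.77
ee_pos: [0.4115, 0.2057, 0.3041]
tcp_rot: [0.002, 0.771, 0.636, 0.003]
ft_force: [0.7, -4.8, 19.6]
width: 0.116
gripper_force: 23.0
t 27.77 g [0.4125 0.2058 0.1491] F [ 0.7 -4.8 19.6] w 0.116 gf 23.0
basket [([0.406, 0.208, 0.01], 0.86)]
bail_grip [([0.411, 0.205, 0.145], 0.76), ([0.411, -0.104, 0.055], 0.46)]
```

View pics/s2.png

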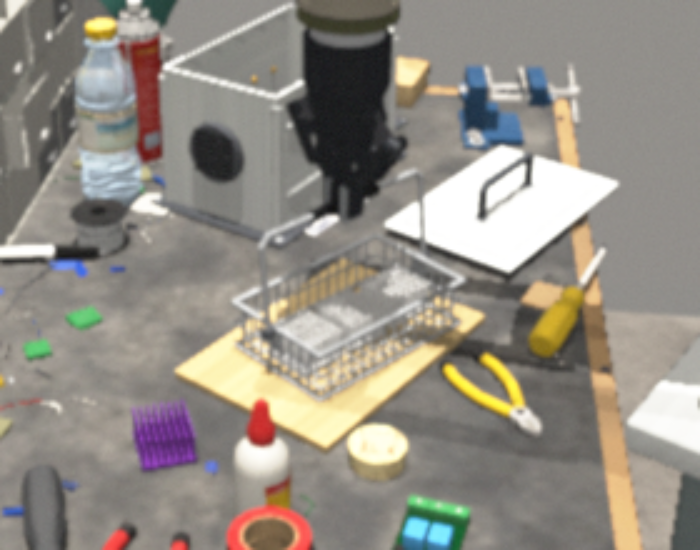

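The bail is upright, gripped in the middle, and the basket is flat on the board with the sinks inside. I'll measure the pot accurately before lifting.

```bash
python3 -m pendant '0 0 0 0 1;0 0 -.2 0 1;0 0 -.3 0 1;0 0 -.5 0 1;0 0 -.5 0 1' 80
python3 - <<'E'
from h import *
state()
p=cams.get_image("top"); P=np.full((480,640,3),np.nan); ok=p["depth"]>0; P[ok]=world(p,np.ones((480,640),bool))
m=(abs(P[...,0]-.657)<.09)&(abs(P[...,1]+.02)<.14)&(P[...,2]>.158)&(P[...,2]<.172)
print("rim",rect(P[m]))
X=P[m]
for r in range(3):
    pass
# fit rectangle centreline 145x237 by least squares
from scipy.optimize import least_squares
def res(a):
    c,s=np.cos(a[2]),np.sin(a[2]); d=X[:,:2]-a[:2]; l=np.abs(np.stack([d@[c,s],d@[-s,c]],1))-[.0725,.1185]
    return np.where((l>0).any(1)&(l>0).all(1),np.hypot(l[:,0],l[:,1]),np.where(l.max(1)>0,l.max(1),-l.max(1)))
f=least_squares(res,[.657,-.021,.04],loss="soft_l1",f_scale=.003); print(np.round(f.x,4),np.degrees(f.x[2]),np.abs(f.fun).mean())
v=(np.hypot(P[...,0]-.662,P[...,1]+.195)<.04)&(P[...,2]>.165)&(P[...,2]<.19); print("valve",P[v].mean(0))
print([(n,np.round(d["position"],3).tolist()) for n in ["pot_mouth","pot","valve_top"] for d in cams.spot_point(n,p)[:1]])
E
```

```text
time: 28.33
ee_pos: [0.4093, 0.2053, 0.3297]
tcp_rot: [-0.001, 0.772, 0.636, -0.002]
ft_force: [0.4, -0.3, -8.2]
width: 0.095
gripper_force: 78.1
t 28.33 g [0.4086 0.205  0.1747] F [ 0.4 -0.3 -8.2] w 0.095 gf 78.1
rim (array([653., -25.]), array([153., 244.]), np.float32(-87.3), 521)
[ 0.6526 -0.0246  0.0547] 3.134644865924791 0.0015386060160793836
valve [ 0.66124544 -0.19469944  0.17606091]
[('pot_mouth', [0.657, -0.023, 0.165]), ('pot', [0.655, -0.022, 0.002]), ('valve_top', [0.666, -0.19, 0.179])]
```

```bash
python3 -m pendant '0 0 -.8 0 1;0 0 -.8 0 1;0 0 -.8 0 1;0 0 -.8 0 1;0 0 -.8 0 1' 80 >/dev/null
python3 -m pendant '0 0 -.8 0 1;0 0 -.8 0 1;0 0 -.8 0 1;0 0 -.8 0 1;0 0 -.8 0 1' 80 >/dev/null
python3 -m pendant '0 0 -.8 -.4 1;0 0 -.4 -.4 1;0 0 0 -.5 1;0 0 0 -.5 1;0 0 0 -.5 1' 80 >/dev/null
python3 -m pendant '0 0 0 -.5 1;0 0 0 -.4 1;0 0 0 -.3 1;0 0 0 0 1;0 0 0 0 1' 80
python3 - <<'E'
from h import *
go(.654,-.024,.36,93)
p=cams.get_image("scene"); save(p,"s3.png")
E
```

```text
time: 30.2
ee_pos: [0.41, 0.2057, 0.5146]
tcp_rot: [-0.0, 0.689, 0.725, -0.0]
ft_force: [0.9, -0.4, -8.1]
width: 0.09
gripper_force: 78.8
t 30.20 grasp pt [0.4099 0.2056 0.3596] yaw 93.0 tilt 0.04 | roll units -0.01, then shift units [-12.1   11.59  -0.02] (unrolled [-12.1   11.6   -0.02] )
```

View pics/s3.png

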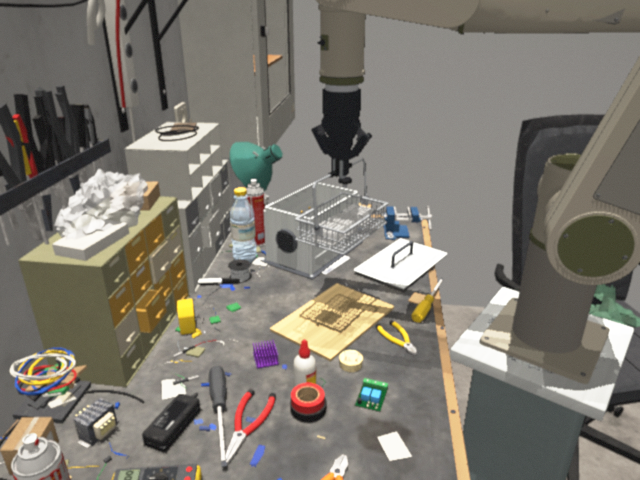

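The basket hangs level at (335,215) with the sinks inside. I'll carry it over the pot.

```bash
python3 -m pendant '-.4 .38 0 0 1;-.8 .77 0 0 1;-.8 .77 0 0 1;-.8 .77 0 0 1;-.8 .77 0 0 1' 80 >/dev/null
python3 -m pendant '-.8 .77 0 0 1;-.8 .77 0 0 1;-.8 .77 0 0 1;-.8 .77 0 0 1;-.8 .77 0 0 1' 80 >/dev/null
python3 -m pendant '-.8 .77 0 0 1;-.8 .77 0 0 1;-.8 .77 0 0 1;-.8 .77 0 0 1;-.8 .77 0 0 1' 80 >/dev/null
python3 -m pendant '-.5 .43 0 0 1;0 0 0 0 1;0 0 0 0 1;0 0 0 0 1' 80
python3 - <<'E'
from h import *
go(.654,-.024,.146,93)
p,P=wrist("w6.png")
m=(P[...,2]>.15)&(P[...,2]<.175)&(abs(P[...,0]-.654)<.1)&(abs(P[...,1]+.024)<.15); print("rim",rect(P[m]))
m=(P[...,2]>.25)&(P[...,2]<.29)&(abs(P[...,0]-.654)<.1)&(abs(P[...,1]+.024)<.15); print("basket rim",rect(P[m]))
E
```

```text
time: 31.83
ee_pos: [0.6542, -0.024, 0.5145]
tcp_rot: [-0.001, 0.688, 0.725, -0.0]
ft_force: [-0.3, 0.6, -8.8]
width: 0.092
gripper_force: 78.8
t 31.83 grasp pt [ 0.6539 -0.0239  0.3595] yaw 93.0 tilt 0.09 | roll units -0.00, then shift units [-1.000e-02  2.000e-02  1.067e+01] (unrolled [-1.000e-02  2.000e-02  1.067e+01] )
rim (array([668., -11.]), array([184., 265.]), np.float32(-87.3), 3775)
basket rim (array([645., -24.]), array([118., 206.]), np.float32(-86.9), 6126)
```

View pics/w6.png

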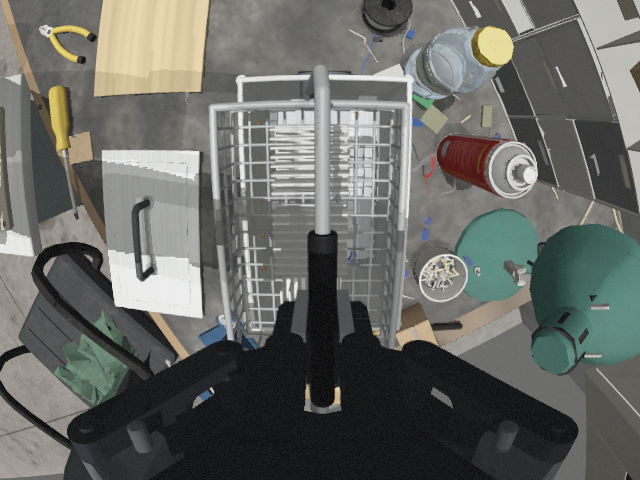

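The basket seems to hang a few mm towards -x of the grip: rim columns 212–410, sleeve at 322. I'll measure it against the pot's far rim at row ~80.

```bash
python3 - <<'E'
from h import *
p,P=wrist()
V,U=np.mgrid[:480,:640]
m=(P[...,2]>.157)&(P[...,2]<.173)&(V>60)&(V<105)&(U>220)&(U<425)
X=P[m]; print("pot far rim x",np.percentile(X[:,0],[1,50,99]).round(4),"y",np.percentile(X[:,1],[1,50,99]).round(4),"z",np.median(X[:,2]).round(4))
m=(P[...,2]>.235)&(P[...,2]<.3)&(V>95)&(V<300)&(U>200)&(U<425); B=P[m]
for y0 in (.06,.03,0.,-.03):
    s=B[abs(B[:,1]-y0)<.01]; print(y0,"basket rim x",np.percentile(s[:,0],[1,99]).round(4),np.percentile(s[:,2],[5,50,95]).round(4))
s=P[(P[...,2]>.33)&(V>240)&(V<300)&(U>300)&(U<340)]; print("sleeve x",np.percentile(s[:,0],[2,98]).round(4),"z",np.percentile(s[:,2],95).round(4))
L=B[B[:,0]<.60];Rr=B[B[:,0]>.69]; print("z left/right rim",np.percentile(L[:,2],90).round(4),np.percentile(Rr[:,2],90).round(4))
E
```

```text
pot far rim x [0.5756 0.6571 0.724 ] y [0.0735 0.0948 0.1018] z 0.1639
0.06 basket rim x [0.5831 0.6992] [0.2453 0.2673 0.269 ]
0.03 basket rim x [0.5843 0.701 ] [0.2377 0.2493 0.2687]
0.0 basket rim x [0.5858 0.7026] [0.237  0.2489 0.2687]
-0.03 basket rim x [0.5877 0.7042] [0.2376 0.2473 0.2685]
sleeve x [0.6461 0.6583] z 0.3596
z left/right rim 0.2676 0.2691
```

The basket centre sits 8–9 mm to -x of the grip, and the pot is at about (0.655,-0.023). I'll shift +9.5 mm in x and lower to just above the floor.

```bash
python3 -m pendant '.05 .48 0 0 1;0 0 .5 0 1;0 0 .7 0 1;0 0 .7 0 1;0 0 .3 0 1' 80
python3 -m pendant '0 0 .5 0 1;0 0 .5 0 1;0 0 .6 0 1;0 0 .6 0 1;0 0 .6 0 1' 80
python3 -m pendant '0 0 .6 0 1;0 0 .6 0 1;0 0 .6 0 1;0 0 .6 0 1;0 0 .6 0 1' 80
python3 -m pendant '0 0 .6 0 1;0 0 .6 0 1;0 0 .6 0 1;0 0 .4 0 1;0 0 .3 0 1' 80
python3 -m pendant '0 0 .2 0 1;0 0 .2 0 1;0 0 0 0 1;0 0 0 0 1' 80
python3 -c "
from h import *
state()"
```

```text
time: 32.35
ee_pos: [0.663, -0.0218, 0.4678]
tcp_rot: [-0.002, 0.688, 0.726, -0.001]
ft_force: [-1.4, -1.2, -9.1]
width: 0.095
gripper_force: 78.8
time: 32.77
ee_pos: [0.6636, -0.0223, 0.414]
tcp_rot: [0.0, 0.688, 0.725, 0.0]
ft_force: [-0.3, 0.5, -10.2]
width: 0.095
gripper_force: 78.9
time: 33.18
ee_pos: [0.6637, -0.0224, 0.3538]
tcp_rot: [-0.0, 0.688, 0.725, -0.0]
ft_force: [0.4, -0.2, -8.7]
width: 0.092
gripper_force: 78.9
time: 33.6
ee_pos: [0.6634, -0.0223, 0.3033]
tcp_rot: [-0.001, 0.688, 0.725, -0.001]
ft_force: [-0.7, -1.4, -8.6]
width: 0.096
gripper_force: 78.7
time: 33.93
ee_pos: [0.6653, -0.0222, 0.3013]
tcp_rot: [0.003, 0.688, 0.725, 0.002]
ft_force: [0.1, 0.8, 5.7]
width: 0.091
gripper_force: 80.5
t 33.93 g [ 0.6664 -0.0223  0.1463] F [0.1 0.8 5.7] w 0.091 gf 80.5
```

```bash
python3 -m pendant '0 0 0 0 .4;0 0 0 0 .4;0 0 0 0 .4;0 0 -.5 0 .4;0 0 -1 0 .4'
python3 -m pendant '0 0 -1 0 .4;0 0 -1 0 .4;0 0 -1 0 .4;0 0 -1 0 .4;0 0 -1 0 .4' >/dev/null
python3 -m pendant '0 0 0 0 -1;0 0 0 0 -1;0 0 0 0 -1'
python3 - <<'E'
from h import *
p,P=wrist("w7.png")
for lo,hi,n in [(.045,.07,"basket rim"),(.158,.172,"pot rim"),(.135,.154,"bail")]:
    m=(P[...,2]>lo)&(P[...,2]<hi)&(abs(P[...,0]-.655)<.085)&(abs(P[...,1]+.024)<.13); print(n,rect(P[m]) if m.sum()>5 else 0)
go(.41,-.105,.25,88)
q=cams.get_image("top")
print([(n,np.round(d["position"],3).tolist(),round(d["conf"],2)) for c in (p,q) for n in ["basket","bail_grip","lid_handle","lid"] for d in cams.spot_point(n,c)[:1]])
E
```

```text
time: 34.35
ee_pos: [0.6626, -0.0223, 0.3244]
tcp_rot: [-0.002, 0.688, 0.725, -0.002]
ft_force: [0.3, 0.1, -0.5]
width: 0.296
gripper_force: 0.0
time: 35.02
ee_pos: [0.6636, -0.0224, 0.4268]
tcp_rot: [-0.0, 0.688, 0.725, -0.0]
ft_force: [-0.5, 0.1, -0.5]
width: 0.716
gripper_force: 0.0
basket rim (array([656., -22.]), array([142., 234.]), np.float32(-86.8), 7417)
pot rim (array([656., -22.]), array([150., 243.]), np.float32(-86.8), 7854)
bail (array([656., -19.]), array([155., 242.]), np.float32(-87.0), 9065)
t 35.07 grasp pt [ 0.6632 -0.0223  0.271 ] yaw 93.0 tilt 0.10 | roll units 1.25, then shift units [ -4.57 -12.51   1.07] (unrolled [ -3.46 -12.86   1.07] )
[('bail_grip', [0.665, -0.024, 0.139], 0.78), ('lid_handle', [0.41, -0.1, 0.054], 0.81), ('lid', [0.41, -0.104, -0.002], 0.78), ('lid_handle', [0.41, -0.101, 0.056], 0.56), ('lid', [0.321, 0.439, -0.001], 0.46)]
```

View pics/w7.png

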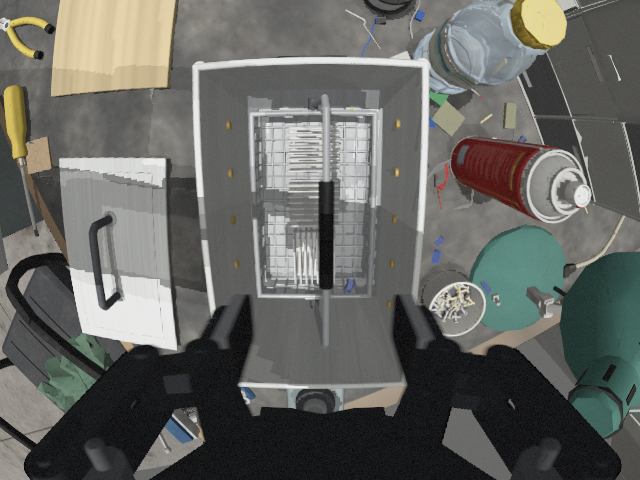

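The basket stands flat in the pot at (314,200) with the sinks inside. The pot rim gives its centre as (0.656,-0.022) and its yaw as 3.2°. Next the lid, whose handle is at (103,262).

```bash
python3 -m pendant '-.26 -.99 0 .1 .2;-.26 -.99 0 0.1 .2;-.26 -.99 0 .1 .2;-.26 -.99 0 .1 .2;-.26 -.99 0 .1 .2' 20 >/dev/null
python3 -m pendant '-.26 -.99 0 .1 .2;-.26 -.99 0 .1 .2;-.26 -.99 0 .1 .2;-.26 -.99 0 .1 .2;-.26 -.99 0 .1 .2' >/dev/null
python3 -m pendant '-.26 -.99 .5 .1 .2;-.26 -.99 1 .1 .2;-.26 -.99 1 .05 .2;0 0 1 0 .2;0 0 1 0 .2' >/dev/null
python3 -m pendant '0 0 1 0 .2;0 0 0 0 .2;0 0 0 0 .2;0 0 0 0 .2'
python3 - <<'E'
from h import *
p,P=wrist()
m=(P[...,2]>.045)&(P[...,2]<.07)&(abs(P[...,0]-.41)<.04)&(abs(P[...,1]+.103)<.065); print("handle",rect(P[m]))
m=(P[...,2]>.010)&(P[...,2]<.03)&(abs(P[...,0]-.41)<.12)&(abs(P[...,1]+.103)<.17); print("sheet",rect(P[m]),np.median(P[m][:,2]))
go(.41,-.103,.06,88)
E
```

```text
time: 37.1
ee_pos: [0.4076, -0.0928, 0.3184]
tcp_rot: [0.001, 0.719, 0.695, 0.0]
ft_force: [0.8, -0.8, 0.0]
width: 0.399
gripper_force: 0.0
handle (array([ 410., -102.]), array([ 11., 109.]), np.float32(88.5), 2330)
sheet (array([ 410., -102.]), array([155., 247.]), np.float32(88.3), 47293) 0.013743791088663249
t 37.15 grasp pt [ 0.4081 -0.093   0.1638] yaw 88.0 tilt 0.13 | roll units 0.00, then shift units [-0.49  0.1   5.19] (unrolled [-0.49  0.1   5.19] )
```

```bash
python3 -m pendant '-.45 .1 1 -.1 .2;0 0 1 0 .2;0 0 1 0 .2;0 0 1 0 .2;0 0 1 0 .2' 20 >/dev/null
python3 -m pendant '0 0 .4 0 .2;0 0 0 0 .2;0 0 0 0 1;0 0 0 0 1;0 0 0 0 1' 100 
python3 -m pendant '0 0 0 0 1;0 0 0 0 1;0 0 -.3 0 1;0 0 -.5 0 1;0 0 -.5 0 1' 100
python3 -m pendant '0 0 -.8 0 1;0 0 -.8 0 1;0 0 -.8 0 1;0 0 -.8 0 1;0 0 -.8 0 1' >/dev/null
python3 -m pendant '0 0 -.8 0 1;0 0 -.8 0 1;0 0 -.8 0 1;0 0 -.8 0 1;0 0 -.8 0 1' >/dev/null
python3 -m pendant '0 0 -.5 -.4 1;0 0 0 -.4 1;0 0 0 -.4 1;0 0 0 0 1;0 0 0 0 1'
python3 -c "
from h import *
state(); go(.656,-.022,.26,93.2)"
```

```text
time: 37.98
ee_pos: [0.4098, -0.102, 0.2111]
tcp_rot: [0.001, 0.717, 0.697, 0.001]
ft_force: [-0.8, 1.2, 5.2]
width: 0.082
gripper_force: 97.9
time: 38.4
ee_pos: [0.4086, -0.1016, 0.2359]
tcp_rot: [-0.0, 0.717, 0.697, -0.0]
ft_force: [0.4, 0.0, -3.5]
width: 0.079
gripper_force: 97.8
time: 39.65
ee_pos: [0.4086, -0.1017, 0.4058]
tcp_rot: [0.0, 0.687, 0.726, 0.0]
ft_force: [0.6, 0.4, -3.1]
width: 0.075
gripper_force: 98.0
t 39.65 g [ 0.4087 -0.1017  0.2508] F [ 0.6  0.4 -3.1] w 0.075 gf 98.0
t 39.65 grasp pt [ 0.4087 -0.1017  0.2508] yaw 93.2 tilt 0.04 | roll units -0.01, then shift units [ 3.29 12.57 -0.45] (unrolled [ 3.3  12.57 -0.45] )
```

```bash
python3 -m pendant '.1 .4 0 0 1;.22 .84 0 0 1;.22 .84 0 0 1;.22 .84 0 0 1;.22 .84 0 0 1' >/dev/null
python3 -m pendant '.22 .84 0 0 1;.22 .84 0 0 1;.22 .84 0 0 1;.22 .84 0 0 1;.22 .84 0 0 1' >/dev/null
python3 -m pendant '.22 .84 0 0 1;.22 .84 0 0 1;.22 .84 0 0 1;.22 .84 0 0 1;.22 .84 0 0 1' >/dev/null
python3 -m pendant '.1 .41 0 0 1;0 0 0 0 1;0 0 0 0 1;0 0 0 0 1' 
python3 - <<'E'
from h import *
go(.656,-.022,.221,93.2)
p,P=wrist("w8.png")
m=(P[...,2]>.195)&(P[...,2]<.225)&(abs(P[...,0]-.656)<.1)&(abs(P[...,1]+.022)<.14); X=P[m]; print("sheet",rect(X))
A=np.c_[X[:,:2]-[.656,-.022],np.ones(len(X))]; print("plane",np.linalg.lstsq(A,X[:,2],rcond=None)[0].round(4))
m=(P[...,2]>.155)&(P[...,2]<.175)&(abs(P[...,0]-.656)<.1)&(abs(P[...,1]+.022)<.14); print("rim",rect(P[m]))
q=cams.get_image("top"); Q=np.full((480,640,3),np.nan); Q[q["depth"]>0]=world(q,np.ones((480,640),bool))
E
```

```text
time: 41.23
ee_pos: [0.656, -0.0221, 0.4045]
tcp_rot: [-0.0, 0.687, 0.727, -0.0]
ft_force: [-0.2, -0.2, -3.8]
width: 0.077
gripper_force: 98.1
t 41.23 grasp pt [ 0.6558 -0.0221  0.2495] yaw 93.2 tilt 0.07 | roll units -0.00, then shift units [0.   0.01 1.43] (unrolled [0.   0.01 1.43] )
sheet (array([655.,  -3.]), array([154., 207.]), np.float32(-86.7), 90246)
plane [0.0023 0.0009 0.2071]
rim (array([0., 0.]), array([0., 0.]), np.float32(0.0), 0)
```

View pics/w8.png

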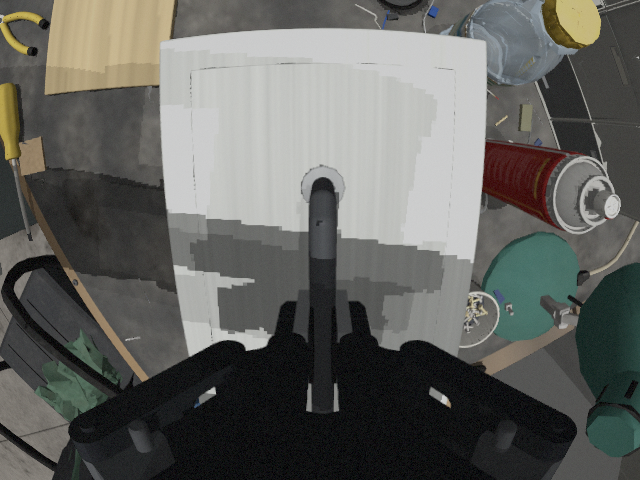

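The lid is level, centred on the pot within about 1 mm and aligned in yaw. Lowering it.

```bash
python3 -m pendant '0 0 .4 0 1;0 0 .4 0 1;0 0 .4 0 1;0 0 .2 0 1;0 0 0 0 1'
python3 -m pendant '0 0 .2 0 1;0 0 .15 0 1;0 0 .15 0 1;0 0 0 0 1;0 0 0 0 1'
python3 -c "
from h import *
state()
p,P=wrist()
m=(P[...,2]>.15)&(P[...,2]<.2)&(abs(P[...,0]-.656)<.1)&(abs(P[...,1]+.022)<.14); X=P[m]; print('sheet',rect(X))
A=np.c_[X[:,:2]-[.656,-.022],np.ones(len(X))]; print('plane',np.linalg.lstsq(A,X[:,2],rcond=None)[0].round(4))"
```

```text
time: 41.75
ee_pos: [0.6555, -0.0222, 0.3746]
tcp_rot: [-0.001, 0.687, 0.727, -0.001]
ft_force: [-0.3, -1.4, -3.6]
width: 0.074
gripper_force: 98.2
time: 42.17
ee_pos: [0.6561, -0.0221, 0.3669]
tcp_rot: [-0.0, 0.687, 0.727, -0.0]
ft_force: [-0.6, 0.5, -3.0]
width: 0.078
gripper_force: 98.3
t 42.17 g [ 0.6561 -0.0221  0.2119] F [-0.6  0.5 -3. ] w 0.078 gf 98.3
sheet (array([670.,   4.]), array([185., 216.]), np.float32(-86.7), 90454)
plane [ 0.0004 -0.0002  0.1696]
```

```bash
python3 -m pendant '0 0 .08 0 1;0 0 0 0 1;0 0 0 0 .2;0 0 0 0 .2;0 0 0 0 .2'
python3 -m pendant '0 0 -.5 0 .2;0 0 -1 0 .2;0 0 -1 0 .2;0 0 -1 0 .2;0 0 -.5 0 .2'
python3 - <<'E'
from h import *
p,P=wrist()
m=(P[...,2]>.16)&(P[...,2]<.18)&(abs(P[...,0]-.656)<.083)&(abs(P[...,1]+.022)<.129); X=P[m]; print('sheet',rect(X))
A=np.c_[X[:,:2]-[.656,-.022],np.ones(len(X))]; print('plane',np.linalg.lstsq(A,X[:,2],rcond=None)[0].round(4))
m=(P[...,2]>.2)&(P[...,2]<.225)&(abs(P[...,0]-.656)<.03)&(abs(P[...,1]+.022)<.065); print('handle',rect(P[m]))
go(.6655,-.1927,.23)
E
```

```text
time: 42.63
ee_pos: [0.6563, -0.0222, 0.366]
tcp_rot: [0.0, 0.687, 0.727, 0.0]
ft_force: [0.2, -1.0, -0.1]
width: 0.403
gripper_force: 0.0
time: 43.05
ee_pos: [0.6564, -0.0222, 0.4499]
tcp_rot: [0.002, 0.687, 0.727, 0.001]
ft_force: [0.4, 0.1, 1.5]
width: 0.401
gripper_force: 0.0
sheet (array([656., -22.]), array([154., 246.]), np.float32(-86.8), 56053)
plane [-0.001   0.0003  0.1687]
handle (array([656., -22.]), array([ 10., 110.]), np.float32(-86.6), 2662)
t 43.10 grasp pt [ 0.6577 -0.0223  0.2963] yaw 93.2 tilt 0.40 | roll units 0.00, then shift units [-8.52 -0.11  3.32] (unrolled [-8.52 -0.11  3.32] )
```

```bash
python3 -m pendant '-.95 0 0 0 1;-.95 0 0 0 1;-.95 0 0 0 1;-.95 0 0 0 1;-.95 0 0 0 1' 30 >/dev/null
python3 -m pendant '-.95 0 0 0 1;-.95 0 0 0 1;-.95 0 0 0 1;-.95 0 0 0 1;0 0 1 0 1' >/dev/null
python3 -m pendant '0 0 1 0 1;0 0 1 0 1;0 0 .5 0 1;0 0 0 0 1;0 0 0 0 1'
python3 - <<'E'
from h import *
go(.6655,-.1927,.197); state()
p,P=wrist("w9.png")
m=(P[...,2]>.17)&(P[...,2]<.19)&(np.hypot(P[...,0]-.6655,P[...,1]+.193)<.035); print("valve",rect(P[m]) if m.sum()>5 else 0)
E
```

```text
time: 44.35
ee_pos: [0.6656, -0.1927, 0.3748]
tcp_rot: [-0.001, 0.687, 0.727, -0.0]
ft_force: [-0.1, -0.2, 0.1]
width: -0.0
gripper_force: 0.0
t 44.35 grasp pt [ 0.6653 -0.1926  0.2198] yaw 93.2 tilt 0.10 | roll units 0.00, then shift units [-0.01  0.01  1.14] (unrolled [-0.01  0.01  1.14] )
t 44.35 g [ 0.6653 -0.1926  0.2198] F [-0.1 -0.2  0.1] w -0.0 gf 0.0
valve (array([ 665., -188.]), array([33., 42.]), np.float32(3.8), 3616)
```

View pics/w9.png

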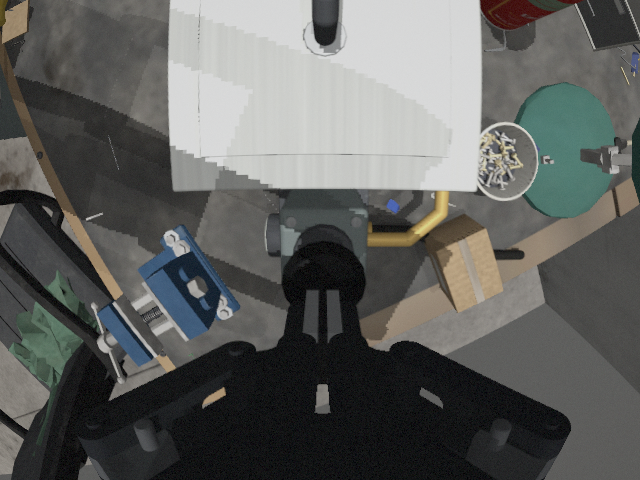

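The closed fingertips stand centred over the black valve head at (325,270). Pressing down stepwise.

```bash
python3 -m pendant '0 0 .6 0 1;0 0 .5 0 1;0 0 .3 0 1;0 0 .3 0 1;0 0 0 0 1'
python3 -m pendant '0 0 .15 0 1;0 0 .15 0 1;0 0 0 0 1;0 0 0 0 1'
python3 -c "
from h import *
state()"
```

```text
time: 44.82
ee_pos: [0.6659, -0.1929, 0.3408]
tcp_rot: [0.0, 0.687, 0.727, 0.0]
ft_force: [2.0, -0.6, 5.7]
width: 0.0
gripper_force: 3.2
time: 45.15
ee_pos: [0.6659, -0.1929, 0.3368]
tcp_rot: [0.001, 0.687, 0.727, 0.0]
ft_force: [-2.4, -0.0, 8.9]
width: 0.002
gripper_force: 3.8
t 45.15 g [ 0.6661 -0.1929  0.1818] F [-2.4 -0.   8.9] w 0.002 gf 3.8
```

```bash
python3 -m pendant '0 0 .15 0 1;0 0 .1 0 1;0 0 0 0 1;0 0 0 0 1'
python3 -m pendant '0 0 .05 0 1;0 0 0 0 1;0 0 0 0 1;0 0 0 0 1'
python3 -c "
from h import *
state()"
```

```text
time: 45.48
ee_pos: [0.6659, -0.1928, 0.3349]
tcp_rot: [0.001, 0.687, 0.727, 0.001]
ft_force: [-9.5, 2.7, 21.0]
width: 0.003
gripper_force: 10.5
time: 45.82
ee_pos: [0.6659, -0.1928, 0.3348]
tcp_rot: [0.002, 0.687, 0.727, 0.001]
ft_force: [-11.5, 3.5, 25.7]
width: -0.005
gripper_force: 12.7
t 45.82 g [ 0.6665 -0.193   0.1798] F [-11.5   3.5  25.7] w -0.005 gf 12.7
```

```bash
python3 -m pendant '0 0 0 0 1;0 0 0 0 1;0 0 0 0 1;0 0 0 0 1;0 0 0 0 1'
python3 -m pendant '0 0 0 0 1;0 0 0 0 1;0 0 0 0 1;0 0 0 0 1;0 0 0 0 1'
python3 -m pendant '0 0 -.3 0 1;0 0 -.3 0 1;0 0 -.5 0 1;0 0 -1 0 1;0 0 -1 0 1' >/dev/null
python3 -m pendant '0 0 -1 0 1;0 0 -1 0 1;0 0 -.6 0 .2;0 0 0 0 .2;0 0 0 0 .2' 20
python3 -c "
from h import *
go(.656,-.022,.211,93.2)"
```

```text
time: 46.23
ee_pos: [0.666, -0.1928, 0.3348]
tcp_rot: [0.002, 0.687, 0.727, 0.001]
ft_force: [-11.9, 4.2, 25.5]
width: 0.003
gripper_force: 12.7
time: 46.65
ee_pos: [0.666, -0.1928, 0.3348]
tcp_rot: [0.002, 0.687, 0.727, 0.001]
ft_force: [-10.4, 4.9, 26.0]
width: -0.001
gripper_force: 12.7
time: 47.48
ee_pos: [0.6658, -0.1929, 0.4436]
tcp_rot: [0.0, 0.687, 0.727, 0.0]
ft_force: [0.2, -0.6, -0.4]
width: 0.397
gripper_force: 0.0
t 47.48 grasp pt [ 0.6659 -0.193   0.2886] yaw 93.2 tilt 0.04 | roll units 0.00, then shift units [ 8.56 -0.02  3.88] (unrolled [ 8.56 -0.02  3.88] )
```

```bash
python3 -m pendant '.95 0 0 0 .2;.95 0 0 0 .2;.95 0 0 0 .2;.95 0 0 0 .2;.95 0 0 0 .2' >/dev/null
python3 -m pendant '.95 0 0 0 .2;.95 0 0 0 .2;.95 0 0 0 .2;.96 0 0 0 .2;0 0 0 0 .2' >/dev/null
python3 -m pendant '0 0 1 0 .2;0 0 1 0 .2;0 0 1 0 .2;0 0 .85 0 .2;0 0 0 0 .2'
python3 -m pendant '0 0 0 0 1;0 0 0 0 1;0 0 0 0 1;0 0 0 0 1;0 0 0 0 1' 100
python3 -m pendant '0 0 -.2 0 1;0 0 -.3 0 1;0 0 -.4 0 1;0 0 -.5 0 1;0 0 -.6 0 1' 100
python3 -m pendant '0 0 0 0 1;0 0 0 0 1' 
python3 -c "
from h import *
go(.41,-.102,.2508,88.4)"
```

```text
time: 48.73
ee_pos: [0.6544, -0.0223, 0.3593]
tcp_rot: [-0.004, 0.687, 0.727, -0.003]
ft_force: [-0.4, 0.3, -1.3]
width: 0.4
gripper_force: 0.0
time: 49.15
ee_pos: [0.6563, -0.022, 0.3673]
tcp_rot: [0.001, 0.687, 0.727, 0.0]
ft_force: [-0.1, -0.5, -1.6]
width: 0.073
gripper_force: 97.7
time: 49.57
ee_pos: [0.6561, -0.0219, 0.4075]
tcp_rot: [-0.0, 0.687, 0.727, -0.0]
ft_force: [1.2, -0.0, -4.4]
width: 0.075
gripper_force: 97.7
time: 49.73
ee_pos: [0.6565, -0.022, 0.4086]
tcp_rot: [0.001, 0.687, 0.727, 0.001]
ft_force: [0.0, -0.7, -3.0]
width: 0.08
gripper_force: 97.7
t 49.73 grasp pt [ 0.6571 -0.022   0.2536] yaw 93.2 tilt 0.20 | roll units 1.20, then shift units [ -4.34 -12.24   0.1 ] (unrolled [ -3.3  -12.56   0.1 ] )
```

```bash
python3 -m pendant '-.11 -.42 0 0 1;-.22 -.84 0 0 1;-.22 -.84 0 0 1;-.22 -.84 0 0 1;-.22 -.84 0 0 1' >/dev/null
python3 -m pendant '-.22 -.84 0 0 1;-.22 -.84 0 0 1;-.22 -.84 0 0 1;-.22 -.84 0 0 1;-.22 -.84 0 0 1' >/dev/null
python3 -m pendant '-.22 -.84 0 0 1;-.22 -.84 0 0 1;-.22 -.84 0 0 1;-.22 -.84 0 0 1;-.22 -.84 0 0 1' >/dev/null
python3 -m pendant '-.11 -.38 0 0 1;0 0 .5 0 1;0 0 .8 0 1;0 0 .8 0 1;0 0 .8 0 1' >/dev/null
python3 -m pendant '0 0 .8 0 1;0 0 .8 0 1;0 0 .8 0 1;0 0 .8 0 1;0 0 .8 0 1' >/dev/null
python3 -m pendant '0 0 .8 0 1;0 0 .8 0 1;0 0 .5 0 1;0 0 .3 0 1;0 0 0 0 1'
python3 -m pendant '0 0 .15 0 1;0 0 .15 0 1;0 0 .1 0 1;0 0 0 0 1;0 0 0 0 1'
python3 -c "
from h import *
state()"
```

```text
time: 52.23
ee_pos: [0.4085, -0.1015, 0.2188]
tcp_rot: [-0.001, 0.687, 0.727, -0.0]
ft_force: [-0.3, -0.5, -3.9]
width: 0.072
gripper_force: 98.0
time: 52.65
ee_pos: [0.4092, -0.102, 0.2128]
tcp_rot: [0.0, 0.687, 0.727, 0.0]
ft_force: [-0.1, 0.6, -3.7]
width: 0.078
gripper_force: 98.0
t 52.65 g [ 0.4093 -0.102   0.0578] F [-0.1  0.6 -3.7] w 0.078 gf 98.0
```

```bash
python3 -m pendant '0 0 .1 0 1;0 0 0 0 1;0 0 .04 0 1;0 0 0 0 1'
python3 -m pendant '0 0 0 0 .2;0 0 0 0 .2;0 0 0 0 .2;0 0 -.5 0 .2;0 0 -1 0 .2' 20
python3 -m pendant '0 0 -1 0 .2;0 0 -1 0 .2;0 0 -1 0 .2;0 0 -1 0 .2;0 0 -1 0 .2' >/dev/null
python3 -m pendant '0 0 -1 0 .4;0 0 -1 0 .4;0 0 -1 0 .4;0 0 -1 0 .4;0 0 -1 0 .4' >/dev/null
python3 -m pendant '0 0 -1 0 .4;0 0 0 0 .4;0 0 0 0 .4' >/dev/null
python3 -c "
from h import *
go(.6640,-.0225,.29,93)"
```

```text
time: 52.98
ee_pos: [0.4096, -0.1021, 0.2119]
tcp_rot: [0.0, 0.687, 0.727, 0.0]
ft_force: [-10.4, 4.1, 20.2]
width: 0.077
gripper_force: 101.3
time: 53.4
ee_pos: [0.4078, -0.1015, 0.2382]
tcp_rot: [-0.002, 0.687, 0.727, -0.001]
ft_force: [-0.0, 0.6, -0.9]
width: 0.399
gripper_force: 0.0
t 54.48 grasp pt [ 0.4096 -0.1022  0.3066] yaw 93.2 tilt 0.19 | roll units 0.05, then shift units [ 3.31 12.91  0.86] (unrolled [ 3.27 12.92  0.86] )
```

```bash
python3 -m pendant '.25 .99 0 0 .4;.25 .99 0 0 .4;.25 .99 0 0 .4;.25 .99 0 0 .4;.25 .99 0 0 .4' >/dev/null
python3 -m pendant '.25 .99 0 0 .4;.25 .99 0 0 .4;.25 .99 0 0 .4;.25 .99 0 0 .4;.25 .99 0 0 .4' >/dev/null
python3 -m pendant '.25 .99 .2 0 .4;.25 .99 .2 0 .4;.25 .99 .2 0 .4;0 0 0 0 .4;0 0 0 0 .4'
python3 - <<'E'
from h import *
p,P=wrist("w10.png")
m=(P[...,2]>.125)&(P[...,2]<.155)&(abs(P[...,0]-.66)<.03)&(abs(P[...,1]+.022)<.06)&(p["image"].max(2)<70); print("sleeve",rect(P[m]),np.percentile(P[m][:,2],90))
m=(P[...,2]>.15)&(P[...,2]<.175)&(abs(P[...,0]-.656)<.085)&(abs(P[...,1]+.022)<.13); print("rim",rect(P[m]))
m=(P[...,2]>.045)&(P[...,2]<.062)&(abs(P[...,0]-.656)<.065)&(abs(P[...,1]+.022)<.105); print("basket",rect(P[m]))
go(.664,-.0225,.146,93)
E
```

```text
time: 55.73
ee_pos: [0.6625, -0.0222, 0.4451]
tcp_rot: [-0.002, 0.687, 0.727, -0.001]
ft_force: [-0.2, 0.9, 0.6]
width: 0.3
gripper_force: 0.0
sleeve (array([666., -22.]), array([11., 80.]), np.float32(-87.0), 1375) 0.14622601688153103
rim (array([657., -21.]), array([155., 246.]), np.float32(-86.8), 8997)
basket (array([656., -22.]), array([130., 210.]), np.float32(-89.8), 2934)
t 55.78 grasp pt [ 0.6616 -0.0225  0.2911] yaw 93.2 tilt 0.17 | roll units 0.06, then shift units [-0.01  0.14  7.25] (unrolled [-0.01  0.14  7.25] )
```

View pics/w10.png

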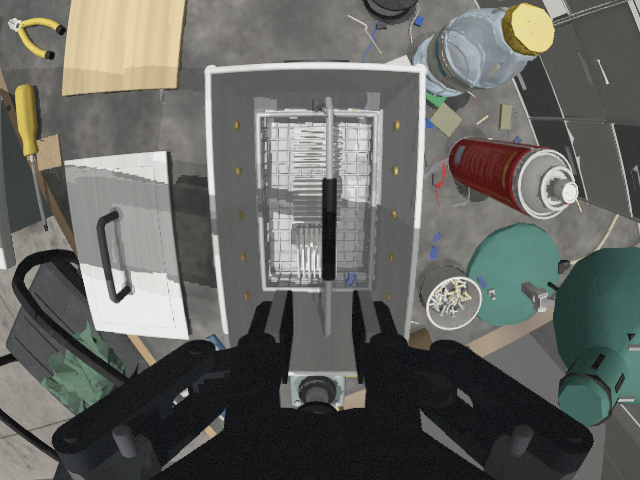

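The basket, bail and sinks are as left, with the sleeve at (329,230) → (0.666,-0.022). Grip it and lift.

```bash
python3 -m pendant '0 .2 1 0 .4;0 0 1 0 .4;0 0 1 0 .4;0 0 1 0 .4;0 0 1 0 .4' >/dev/null
python3 -m pendant '0 0 1 0 .4;0 0 .8 0 .4;0 0 .4 0 .4;0 0 0 0 .4;0 0 0 0 .4'
python3 -m pendant '0 0 0 0 1;0 0 0 0 1;0 0 0 0 1;0 0 0 0 1;0 0 0 0 1' 80
python3 -m pendant '0 0 -.1 0 1;0 0 -.2 0 1;0 0 -.3 0 1;0 0 -.3 0 1;0 0 -.3 0 1' 80
python3 -m pendant '0 0 0 0 1;0 0 0 0 1' 
python3 - <<'E'
from h import *
state(); go(.419,.222,.36,93)
E
```

```text
time: 56.62
ee_pos: [0.666, -0.0226, 0.3043]
tcp_rot: [0.0, 0.687, 0.727, -0.0]
ft_force: [0.1, -0.1, 0.7]
width: 0.299
gripper_force: 0.0
time: 57.03
ee_pos: [0.6671, -0.0225, 0.3059]
tcp_rot: [0.001, 0.687, 0.727, 0.001]
ft_force: [-0.3, 0.4, 6.0]
width: 0.088
gripper_force: 78.7
time: 57.45
ee_pos: [0.6661, -0.0223, 0.3274]
tcp_rot: [-0.001, 0.687, 0.727, -0.0]
ft_force: [-0.8, 0.6, -7.6]
width: 0.089
gripper_force: 78.1
time: 57.62
ee_pos: [0.6666, -0.0224, 0.3285]
tcp_rot: [0.001, 0.687, 0.727, 0.0]
ft_force: [1.2, 0.3, -8.4]
width: 0.092
gripper_force: 78.2
t 57.62 g [ 0.6668 -0.0224  0.1735] F [ 1.2  0.3 -8.4] w 0.092 gf 78.2
t 57.62 grasp pt [ 0.6668 -0.0224  0.1735] yaw 93.2 tilt 0.08 | roll units 0.05, then shift units [ 12.85 -11.72  -9.35] (unrolled [ 12.89 -11.68  -9.34] )
```

```bash
python3 -m pendant '0 0 -.5 0 1;0 0 -.7 0 1;0 0 -.7 0 1;0 0 -.7 0 1;0 0 -.7 0 1' >/dev/null
python3 -m pendant '0 0 -.7 0 1;0 0 -.7 0 1;0 0 -.7 0 1;0 0 -.7 0 1;0 0 -.7 0 1' >/dev/null
python3 -m pendant '0 0 -.7 0 1;0 0 -.7 0 1;0 0 -.7 0 1;0 0 -.4 0 1;0 0 0 0 1'
python3 -m pendant '.4 -.37 0 0 1;.8 -.73 0 0 1;.8 -.73 0 0 1;.8 -.73 0 0 1;.8 -.73 0 0 1' >/dev/null
python3 -m pendant '.8 -.73 0 0 1;.8 -.73 0 0 1;.8 -.73 0 0 1;.8 -.73 0 0 1;.8 -.73 0 0 1' >/dev/null
python3 -m pendant '.8 -.73 0 0 1;.8 -.73 0 0 1;.8 -.73 0 0 1;.8 -.73 0 0 1;.8 -.73 0 0 1' >/dev/null
python3 -m pendant '.8 -.73 0 0 1;.5 -.37 0 0 1;0 0 0 0 1;0 0 0 0 1;0 0 0 0 1' 
python3 - <<'E'
from h import *
go(.419,.222,.15,93)
p,P=wrist("w11.png")
m=(P[...,2]>.235)&(P[...,2]<.3)&(abs(P[...,0]-.415)<.1)&(abs(P[...,1]-.222)<.13); print("basket rim",rect(P[m]),np.percentile(P[m][:,2],[95,99]))
q=P[(P[...,2]>.003)&(P[...,2]<.02)&(abs(P[...,0]-.41)<.12)&(abs(P[...,1]-.222)<.16)&(p["image"][...,2].astype(int)-p["image"][...,0]>35)]; print("board",rect(q))
E
```

```text
time: 58.87
ee_pos: [0.6665, -0.0224, 0.5171]
tcp_rot: [0.002, 0.687, 0.727, 0.001]
ft_force: [0.6, 0.5, -7.7]
width: 0.09
gripper_force: 78.5
time: 60.53
ee_pos: [0.4189, 0.2218, 0.5134]
tcp_rot: [0.0, 0.687, 0.727, -0.0]
ft_force: [0.5, -0.2, -8.6]
width: 0.089
gripper_force: 78.4
t 60.53 grasp pt [0.4189 0.2216 0.3584] yaw 93.2 tilt 0.06 | roll units 0.05, then shift units [ 0.03  0.   10.42] (unrolled [ 0.03  0.   10.42] )
basket rim (array([408., 224.]), array([119., 202.]), np.float32(-86.8), 11391) [0.26292404 0.28916936]
board (array([390., 227.]), array([205., 255.]), np.float32(88.6), 7893)
```

View pics/w11.png

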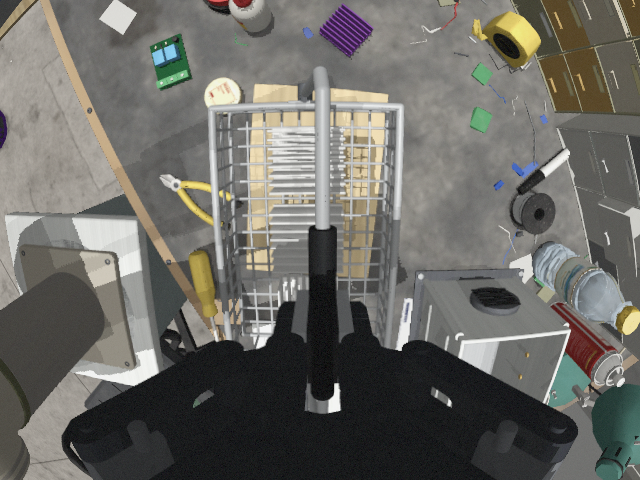

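The basket hangs level over the board with the sinks inside, rim centre at about (0.408,0.222). Lowering it.

```bash
python3 -m pendant '0 0 .4 0 1;0 0 .7 0 1;0 0 .7 0 1;0 0 .7 0 1;0 0 .7 0 1' >/dev/null
python3 -m pendant '0 0 .7 0 1;0 0 .7 0 1;0 0 .7 0 1;0 0 .7 0 1;0 0 .7 0 1' >/dev/null
python3 -m pendant '0 0 .7 0 1;0 0 .7 0 1;0 0 .7 0 1;0 0 .5 0 1;0 0 .3 0 1'
python3 -m pendant '0 0 .2 0 1;0 0 .1 0 1;0 0 .1 0 1;0 0 0 0 1;0 0 0 0 1'
python3 -c "
from h import *
state()"
```

```text
time: 61.83
ee_pos: [0.4182, 0.2215, 0.3195]
tcp_rot: [-0.001, 0.687, 0.726, -0.001]
ft_force: [-0.9, 0.9, -8.8]
width: 0.089
gripper_force: 78.4
time: 62.25
ee_pos: [0.4187, 0.2222, 0.3143]
tcp_rot: [0.0, 0.687, 0.727, 0.0]
ft_force: [0.6, 0.3, -9.2]
width: 0.089
gripper_force: 78.4
t 62.25 g [0.4189 0.2223 0.1593] F [ 0.6  0.3 -9.2] w 0.089 gf 78.4
```

```bash
python3 -m pendant '0 0 .15 0 1;0 0 .1 0 1;0 0 0 0 1;0 0 0 0 1'
python3 -m pendant '0 0 .1 0 1;0 0 .05 0 1;0 0 0 0 1;0 0 0 0 1'
python3 -c "
from h import *
state()"
```

```text
time: 62.58
ee_pos: [0.4188, 0.2223, 0.3092]
tcp_rot: [0.0, 0.687, 0.727, 0.001]
ft_force: [0.3, 0.5, -6.1]
width: 0.092
gripper_force: 78.8
time: 62.92
ee_pos: [0.42, 0.2224, 0.3088]
tcp_rot: [0.002, 0.687, 0.727, 0.002]
ft_force: [1.3, -2.3, 8.8]
width: 0.095
gripper_force: 80.4
t 62.92 g [0.4209 0.2226 0.1538] F [ 1.3 -2.3  8.8] w 0.095 gf 80.4
```

```bash
python3 -m pendant '0 0 0 0 .4;0 0 0 0 .4;0 0 0 0 .4;0 0 -.5 0 .4;0 0 -1 0 .4' 20
python3 -m pendant '0 0 -1 0 .4;0 0 -1 0 .4;0 0 -1 0 .4;0 0 -1 0 .4;0 0 -.5 0 .4' >/dev/null
python3 -m pendant '0 0 0 0 .3;0 0 0 0 .3' >/dev/null
python3 - <<'E'
from h import *
p,P=wrist("w12.png")
m=(P[...,2]>.05)&(P[...,2]<.063)&(abs(P[...,0]-.415)<.1)&(abs(P[...,1]-.222)<.13); print("basket rim",rect(P[m]))
go(.4095,-.102,.16,93)
E
```

```text
time: 63.33
ee_pos: [0.4174, 0.2217, 0.3337]
tcp_rot: [-0.001, 0.687, 0.727, -0.002]
ft_force: [0.7, 0.0, -0.4]
width: 0.306
gripper_force: 0.0
basket rim (array([408., 222.]), array([119., 208.]), np.float32(-86.9), 3098)
t 63.97 grasp pt [0.4182 0.222  0.2698] yaw 93.2 tilt 0.06 | roll units 0.05, then shift units [-16.15  -1.27   5.49] (unrolled [-16.15  -1.33   5.49] )
```

View pics/w12.png

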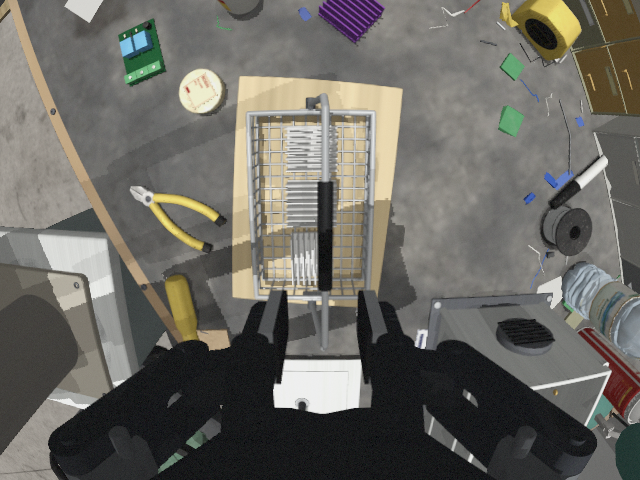

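The basket stands central on the board with all three sinks inside. Now the lid goes back.

```bash
python3 -m pendant '-.95 -.08 0 0 .2;-.95 -.08 0 0 .2;-.95 -.08 0 0 .2;-.95 -.08 0 0 .2;-.95 -.08 0 0 .2' >/dev/null
python3 -m pendant '-.95 -.08 0 0 .2;-.95 -.08 0 0 .2;-.95 -.08 0 0 .2;-.95 -.08 0 0 .2;-.95 -.08 0 0 .2' >/dev/null
python3 -m pendant '-.95 -.08 0 0 .2;-.95 -.08 0 0 .2;-.95 -.08 .5 0 .2;-.95 -.08 1 0 .2;-.95 -.08 1 0 .2' >/dev/null
python3 -m pendant '-.95 -.08 1 0 .2;-.95 -.08 1 0 .2;0 0 1 0 .2;0 0 0 0 .2;0 0 0 0 .2'
python3 - <<'E'
from h import *
p,P=wrist()
m=(P[...,2]>.045)&(P[...,2]<.07)&(abs(P[...,0]-.41)<.04)&(abs(P[...,1]+.103)<.065); print("handle",rect(P[m]))
m=(P[...,2]>.010)&(P[...,2]<.03)&(abs(P[...,0]-.41)<.12)&(abs(P[...,1]+.103)<.17); print("sheet",rect(P[m]))
go(.4095,-.102,.056,93.2)
E
```

```text
time: 65.63
ee_pos: [0.4083, -0.1015, 0.3135]
tcp_rot: [-0.003, 0.687, 0.726, -0.001]
ft_force: [0.4, -0.0, 0.9]
width: 0.395
gripper_force: 0.0
handle (array([ 410., -102.]), array([ 10., 109.]), np.float32(-87.0), 2383)
sheet (array([ 414., -124.]), array([167., 299.]), np.float32(-82.6), 50051)
t 65.68 grasp pt [ 0.4088 -0.1014  0.1602] yaw 93.2 tilt 0.13 | roll units 0.00, then shift units [-0.04  0.05  5.21] (unrolled [-0.04  0.05  5.21] )
```

```bash
python3 -m pendant '-.04 .05 1 0 .2;0 0 1 0 .2;0 0 1 0 .2;0 0 1 0 .2;0 0 .7 0 .2' >/dev/null
python3 -m pendant '0 0 .4 0 .2;0 0 0 0 .2;0 0 0 0 1;0 0 0 0 1;0 0 0 0 1' 100
python3 -m pendant '0 0 0 0 1;0 0 0 0 1;0 0 -.3 0 1;0 0 -.5 0 1;0 0 -.5 0 1' 100
python3 -m pendant '0 0 -.8 0 1;0 0 -.8 0 1;0 0 -.8 0 1;0 0 -.8 0 1;0 0 -.8 0 1' >/dev/null
python3 -m pendant '0 0 -.8 0 1;0 0 -.8 0 1;0 0 -.8 0 1;0 0 -.8 0 1;0 0 -.8 0 1' >/dev/null
python3 -m pendant '0 0 -.5 0 1;0 0 0 0 1;0 0 0 0 1'
python3 -c "
from h import *
go(.656,-.022,.25,93.2)"
```

```text
time: 66.52
ee_pos: [0.4114, -0.1028, 0.2155]
tcp_rot: [0.001, 0.687, 0.727, 0.001]
ft_force: [-1.9, 1.9, 5.5]
width: 0.076
gripper_force: 98.1
time: 66.93
ee_pos: [0.4102, -0.1026, 0.2405]
tcp_rot: [-0.0, 0.687, 0.727, -0.0]
ft_force: [-0.6, -0.1, -3.5]
width: 0.074
gripper_force: 98.0
time: 68.02
ee_pos: [0.4105, -0.1027, 0.4103]
tcp_rot: [0.001, 0.687, 0.727, 0.0]
ft_force: [0.0, -0.7, -3.4]
width: 0.072
gripper_force: 98.1
t 68.02 grasp pt [ 0.4107 -0.1027  0.2553] yaw 93.2 tilt 0.09 | roll units 0.00, then shift units [ 3.35 12.47  0.28] (unrolled [ 3.34 12.47  0.28] )
```

```bash
python3 -m pendant '.12 .46 0 0 1;.22 .83 0 0 1;.22 .83 0 0 1;.22 .83 0 0 1;.22 .83 0 0 1' >/dev/null
python3 -m pendant '.22 .83 0 0 1;.22 .83 0 0 1;.22 .83 0 0 1;.22 .83 0 0 1;.22 .83 0 0 1' >/dev/null
python3 -m pendant '.22 .83 0 0 1;.22 .83 0 0 1;.22 .83 0 0 1;.22 .83 0 0 1;.22 .83 0 0 1' >/dev/null
python3 -m pendant '.11 .41 0 0 1;0 0 0 0 1;0 0 0 0 1;0 0 0 0 1' 
python3 - <<'E'
from h import *
go(.656,-.022,.215,93.2)
p,P=wrist()
m=(P[...,2]>.195)&(P[...,2]<.225)&(abs(P[...,0]-.656)<.1)&(abs(P[...,1]+.022)<.14); X=P[m]; r=rect(X); print("sheet",r,"centre y",r[0][1]+r[1][1]/2-123)
A=np.c_[X[:,:2]-[.656,-.022],np.ones(len(X))]; print("plane",np.linalg.lstsq(A,X[:,2],rcond=None)[0].round(4))
E
```

```text
time: 69.6
ee_pos: [0.6559, -0.0225, 0.4082]
tcp_rot: [-0.001, 0.687, 0.727, -0.001]
ft_force: [0.3, -0.5, -3.7]
width: 0.074
gripper_force: 98.3
t 69.60 grasp pt [ 0.6555 -0.0224  0.2532] yaw 93.2 tilt 0.14 | roll units 0.00, then shift units [0.02 0.03 1.91] (unrolled [0.02 0.03 1.91] )
sheet (array([654.,  -4.]), array([154., 212.]), np.float32(-86.7), 87852) centre y -21.0
plane [0.0011 0.0007 0.2064]
```

```bash
python3 -m pendant '0 .05 .4 0 1;0 0 .4 0 1;0 0 .4 0 1;0 0 .2 0 1;0 0 0 0 1'
python3 -m pendant '0 0 .2 0 1;0 0 .15 0 1;0 0 .1 0 1;0 0 0 0 1;0 0 0 0 1'
python3 -c "
from h import *
state()
p,P=wrist()
m=(P[...,2]>.15)&(P[...,2]<.2)&(abs(P[...,0]-.656)<.1)&(abs(P[...,1]+.022)<.14); X=P[m]
A=np.c_[X[:,:2]-[.656,-.022],np.ones(len(X))]; print('plane',np.linalg.lstsq(A,X[:,2],rcond=None)[0].round(4))"
```

```text
time: 70.07
ee_pos: [0.6565, -0.0225, 0.3792]
tcp_rot: [-0.001, 0.687, 0.727, -0.001]
ft_force: [-0.4, -0.2, -3.3]
width: 0.071
gripper_force: 98.4
time: 70.48
ee_pos: [0.6572, -0.0225, 0.3727]
tcp_rot: [0.0, 0.687, 0.727, 0.0]
ft_force: [0.5, 0.5, -3.5]
width: 0.076
gripper_force: 98.4
t 70.48 g [ 0.6572 -0.0225  0.2177] F [ 0.5  0.5 -3.5] w 0.076 gf 98.4
plane [0.0031 0.0004 0.1709]
```

```bash
python3 -m pendant '0 0 .08 0 1;0 0 0 0 1;0 0 0 0 1'
python3 -m pendant '0 0 .06 0 1;0 0 0 0 1;0 0 0 0 .2;0 0 0 0 .2;0 0 0 0 .2'
python3 -m pendant '0 0 -.5 0 .2;0 0 -1 0 .2;0 0 -1 0 .2;0 0 -1 0 .2;0 0 -1 0 .2' 20
python3 -m pendant '0 0 -1 0 .2;0 0 -1 0 .2;0 0 0 0 .2;0 0 0 0 .2;0 0 0 0 .2' 20
python3 - <<'E'
from h import *
p,P=wrist("w13.png")
m=(P[...,2]>.16)&(P[...,2]<.18)&(abs(P[...,0]-.656)<.083)&(abs(P[...,1]+.022)<.129); X=P[m]; print('sheet',rect(X))
A=np.c_[X[:,:2]-[.656,-.022],np.ones(len(X))]; print('plane',np.linalg.lstsq(A,X[:,2],rcond=None)[0].round(4))
m=(P[...,2]>.2)&(P[...,2]<.225)&(abs(P[...,0]-.656)<.03)&(abs(P[...,1]+.022)<.065); print('handle',rect(P[m]))
q=cams.get_image("top"); Q=np.full((480,640,3),np.nan); Q[q["depth"]>0]=world(q,np.ones((480,640),bool))
print([(n,np.round(d["position"],3).tolist()) for n in ["basket","valve_top","water_bottle_2","glue_bottle_2","heat_sink_1_centre"] for d in cams.spot_point(n,q)[:2]])
E
```

```text
time: 70.78
ee_pos: [0.6572, -0.0225, 0.3711]
tcp_rot: [0.0, 0.687, 0.727, 0.0]
ft_force: [-0.5, 0.7, -2.2]
width: 0.07
gripper_force: 98.4
time: 71.2
ee_pos: [0.6573, -0.0225, 0.3703]
tcp_rot: [0.0, 0.687, 0.727, 0.0]
ft_force: [0.2, -0.8, 0.0]
width: 0.397
gripper_force: 0.0
time: 71.62
ee_pos: [0.6571, -0.0225, 0.4619]
tcp_rot: [0.0, 0.687, 0.727, 0.0]
ft_force: [-0.3, -0.0, -0.2]
width: 0.4
gripper_force: 0.0
time: 72.03
ee_pos: [0.6571, -0.0225, 0.4996]
tcp_rot: [-0.0, 0.687, 0.727, -0.0]
ft_force: [-0.2, 0.2, -0.3]
width: 0.397
gripper_force: 0.0
sheet (array([657., -22.]), array([155., 245.]), np.float32(-86.9), 43000)
plane [-0.0011  0.0003  0.1687]
handle (array([657., -21.]), array([ 10., 108.]), np.float32(-87.1), 1888)
[('basket', [0.408, 0.223, 0.012]), ('valve_top', [0.667, -0.19, 0.179]), ('water_bottle_2', [0.778, 0.126, -0.005]), ('glue_bottle_2', [0.318, 0.439, 0.002]), ('glue_bottle_2', [0.414, 0.222, 0.005]), ('heat_sink_1_centre', [0.406, 0.273, 0.03])]
```

The lid is seated level, the basket is on the board and the bottles have not moved. Handing in.

```bash
python3 -c "
from workcell import robot
print(robot.finish_job())"
```

```text
the job is handed in; nothing more can be done
None
```

The job is done and handed in: all three heat sinks were blown out and are in the basket on the board, the lid is seated level on the empty pot and the valve is up; the hand-in call returned no verdict.

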